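Put away the coffee dose tubes by cap colour

TASK

Put the four coffee tubes away by cap colour: lay the two orange-capped ones flat in the orange tray and the two blue-capped ones flat in the blue tray (three are in the sloping rack, one is on the scale). Set each one down on the tray floor without dropping it, and leave the mug and the other things on the counter where they are.

Things in the scene. Friction and masses are not known exactly. Their poses are not given: they have to be found in the camera images.
- orange_tube_a: single-dose coffee tube, rigid cylinder 130 long, 36 diameter, about 100 g, brown with white foot and orange cap (the last 40). Origin: centre of the tube (mid-length, on its axis); x axis: along the tube towards the cap. It starts in one of the three lanes of the sloping rack (which lane varies), lying along the 40 degree slope, cap uppermost, foot against the rack's lip.
- orange_tube_b: single-dose coffee tube, rigid cylinder 130 long, 36 diameter, about 100 g, brown with white foot and orange cap (the last 40). Origin: centre of the tube (mid-length, on its axis); x axis: along the tube towards the cap. It starts in one of the three lanes of the sloping rack (which lane varies), lying along the 40 degree slope, cap uppermost, foot against the rack's lip.
- tray_orange: fixed open orange tray, outside 180 (its x) by 190 (its y), 30 high, walls and floor 5 thick, with a rib 5 wide rising 10 above the floor along its x axis through the middle: two lanes, each about 87 wide, middles at y = -46 and +46. Origin: centre of its underside. The two trays may stand on either side.
- blue_tube_a: single-dose coffee tube, rigid cylinder 130 long, 36 diameter, about 100 g, brown with white foot and blue cap (the last 40). Origin: centre of the tube (mid-length, on its axis); x axis: along the tube towards the cap. It starts in one of the three lanes of the sloping rack (which lane varies), lying along the 40 degree slope, cap uppermost, foot against the rack's lip.
- blue_tube_b: single-dose coffee tube, rigid cylinder 130 long, 36 diameter, about 100 g, brown with white foot and blue cap (the last 40). Origin: centre of the tube (mid-length, on its axis); x axis: along the tube towards the cap. It lies on the kitchen scale at the start, between its cradle blocks, along the scale's y axis.
- tray_blue: fixed open blue tray, outside 180 (its x) by 190 (its y), 30 high, walls and floor 5 thick, with a rib 5 wide rising 10 above the floor along its x axis through the middle: two lanes, each about 87 wide, middles at y = -46 and +46. Origin: centre of its underside. The two trays may stand on either side.
- rack: fixed wooden rack 300 wide (y), origin at centre of underside. Face slopes 40 degrees, rising along +x; its normal is (-0.643, 0, 0.766) in the rack's frame. Three lanes at y = -82, 0, +82; a tube in one has its centre at x = -11, z = 86. Blocks 12 high beside each tube, but the 50 mm about its middle is free for fingers. Foot lip 14 high off the face.
- rack_bar (a point): middle of the rack's dark steel carrying handle: bar 12 thick along the rack's y, over the lanes at x = -15, z = 225 of the rack, on posts at y = -165 and +165. It blocks a gripper coming straight down on the tubes: come in square to the slope from the robot's side, and draw a tube out back towards the robot under the bar.
- scale: fixed kitchen scale, 140 (x) by 180 (y), steel top at 22 above the table. The tube lies along y at x = +12, centre 40 above the table, between four blocks 12 high, 37 to 53 mm from its middle. Origin: centre of underside.
- mug: white mug, 80 wide, 90 high; bystander, origin at underside
- tamper: steel coffee tamper, 56 wide, 90 high; bystander, origin at underside
- jar: amber jar with wooden lid, 64 wide, 90 high; bystander, origin at underside
- carafe: glass pour-over carafe with wooden collar, 128 wide, 215 high; bystander, origin at underside
- scoop: wooden-handled spoon 160 long lying behind the rack; bystander
- filter_box: cardboard box of filters 60 by 130 by 110 high; bystander, origin at underside
Mind the look-alikes: they are no part of the job. What is shaped like the orange_tube_b but red or yellow is not meant.

How it is judged:
By the outcome, as a careful person would: the job done as asked, in the order asked, and still so for the second after the job is handed in, with the robot touching nothing.
It also fails if it takes over 72 s, if anything falls off the work surface, if the arm or the gripper's body presses on something with over 40 N, if the wrist force passes 120 N, or if a joint passes its speed limit or range.

ROBOT

A 7-joint arm with a two-finger parallel gripper is mounted at the origin on the work surface. World frame = base frame: x ahead of the robot, y to its left, z up, the work surface at z = 0. Lengths are in m, angles in rad, forces in N, time in s.
With the tool pointing down it reaches from about 0.425 to 0.875 m from the base axis. Payload 4.7 kg.
Tool frame: the origin (TCP) lies between the finger pads; the fingertips stand 14 mm ahead of it and the grasp point (between the pads) lies 5 mm behind it; z points along the fingers, y is the line along which they close (so a half turn about z gives the same grasp; the last joint's range is limited). The gripper opens to 87 mm and grips with 3 to 60 N. Pads are 19 mm wide; open, the fingers measure 117 mm over their backs; the gripper's body (75 mm by 190 mm) begins 51 mm behind the grasp point.
Start: joints at [1.361, 0.321, -0.07, 1.45, 0.023, 1.371, -0.057], TCP at [0.144, -0.634, 0.211] pointing down, gripper open.
Joint ranges: [-2.86, 2.86], [-0.3, 2.09], [-1.38, 1.24], [0.06, 2.45], [-1.56, 4.7], [0.09, 2.05], [-2.69, 2.69]. Speed limits (rad/s): [2.57, 2.57, 3.14, 3.14, 3.14, 3.14, 3.14].

INTERFACE

Orientations are given as a rotation vector (axis times angle).
In Python, from bench import ctrl gives the robot as it stands.
- The arm moves only by the tool step_arm, never from a script. Its argument "commands" is a list of rows, each an object with "travel": the shift along the tool's x, y, z in m, a list of three; "turn": the turn, a rotation vector about the tool's x, y, z in degrees, a list of three. A call has 1 to 5 rows; each row is the pose to reach, as a shift and turn from the pose commanded when the call began, along the tool's axes at that moment; what a row does not reach only later rows make up. A row lasts 1/10 s, in which the tool goes at most 50 mm and 8.59 degrees, less where a joint would pass 70% of its speed; a pose out of reach is approached as far as the arm can. A call with a gripper value outside its range is refused whole. "gripper" is the opening, from 0 (shut) to 1 (fully open), set as the call begins (left out, the last holds). The fingers move at their own pace and stop on an object; "force" is the grip in N (left out, the last holds). Time passes only in rows, so rows that repeat a pose let the fingers close. It gives the time, the measured TCP pose, the force, the opening and the grip force at its end, in the units of the state.
- ctrl.get_state(): the state, without advancing time (a new reading comes with each control period).
- ctrl.get_image(name): name is "scene" or "top"; returns the picture (420x560x3 uint8, red, green, blue); there is no depth.
- ctrl.camera_model(name): a dict with "fx", "fy", "cx", "cy" (pixels), "R" (3x3) and "t" (3): a world point X has camera coordinates R X + t. Camera axes: x right, y down, z forward; pixel columns grow to the right and rows downward; lengths in m; the calibration is good to about 2 mm. A picture is of the moment at which its call begins. camera_model takes no time and is no camera call.
- ctrl.close_job(): hands the job in; it is judged then, once.
The state is a dict: "time": time; "joint_positions": joint angles; "qd": joint speeds; "joint_torque": joint torques, N m; "position": TCP position; "tool_rot": TCP orientation; "ft_force": force on the tool from outside, world axes, zero at the start; "torque": the same for the moment, N m; "grip_width": opening from 0.0 (shut) to 1.0 (fully open); "grip_force": force on a finger pad.
Only numpy, scipy, OpenCV 4.12 (cv2) and the standard library are available. Lean on these libraries where they do the work, as an engineer would, in place of code of your own. Each camera call takes 0.05 s, during which the arm holds its last target. There are 200 camera calls.

## Working session

There is one attempt and no reset: what is moved stays moved. The work goes in short steps, Python scripts to look and compute and a tool call to move; the robot and the scene stay as the last step left them, time stands still between calls to the robot, and variables do not carry over. Pictures are saved under pics/ and viewed, at most 10 in all, crops included, and the job is handed in when it is done.

Besides the shell and the picture viewer there is one more tool, called after "Request:" as name(argument=value, ...) on one line, values as JSON. step_arm: Moves the arm, as the interface text tells. Its arguments: {"type":"object","properties":{"commands":{"type":"array"},"gripper":{"type":"number"},"force":{"type":"number"}},"required":["commands"]}

```bash
ls; mkdir -p pics; python3 - <<'E'
from bench import ctrl
import cv2,numpy as np
for n in("scene","top"):
    im=ctrl.get_image(n); cv2.imwrite(f"pics/{n}0.png",im[:,:,::-1]); m=ctrl.camera_model(n)
    print(n,{k:np.round(v,3).tolist() for k,v in m.items()})
s=ctrl.get_state();print(s)
E
```

```text
pics
scene {'fx': 453.631, 'fy': 453.631, 'cx': 285.343, 'cy': 213.39, 'R': [[0.844, 0.536, -0.015], [0.411, -0.665, -0.623], [-0.344, 0.519, -0.782]], 't': [-0.452, -0.101, 1.56]}
top {'fx': 466.868, 'fy': 466.868, 'cx': 288.156, 'cy': 222.536, 'R': [[-0.016, -1.0, 0.009], [-0.997, 0.015, -0.072], [0.072, -0.01, -0.997]], 't': [0.034, 0.545, 1.571]}
{'time': 0.1, 'joint_positions': array([ 1.3611115 ,  0.32174274, -0.0700942 ,  1.45151325,  0.02257682,
        1.37076686, -0.05689916]), 'qd': array([ 0.0006928 , -0.00121049,  0.00061533, -0.00295302,  0.00032444,
        0.00016999, -0.00096055]), 'joint_torque': array([-1.56715614e-04, -4.92566121e+01, -4.05678023e-01, -3.13399494e+01,
       -6.40360638e-02,  3.95180297e-02,  1.04259839e-04]), 'position': array([ 0.14410835, -0.6333261 ,  0.20969489]), 'tool_rot': array([-3.12032660e+00, -3.50656119e-01,  3.87462880e-04]), 'ft_force': array([-0.3928645 , -1.15323031, -0.17748175]), 'torque': array([-0.00586238,  0.01946897, -0.05376247]), 'grip_force': 0.0, 'grip_width': 0.9983605570448028}
```

View pics/scene0.png

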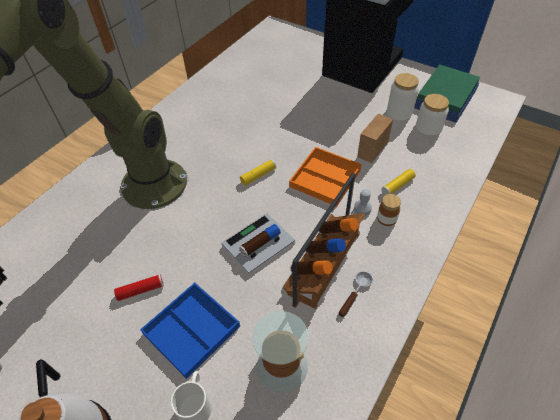

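View pics/top0.png

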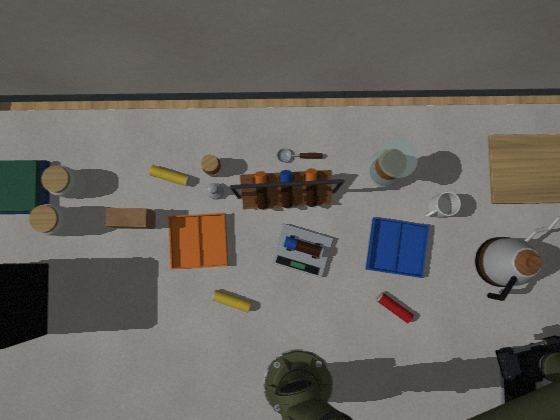

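The scene picture shows the blue tray at (190,328), the orange tray at (325,175), the scale with a blue-capped tube at (258,242), and the rack lanes with caps orange (347,226), blue (335,246) and orange (321,268). The decoys are a red tube at (138,288) and yellow tubes at (258,172) and (400,181). In the top picture the rack caps are at (261,177) orange, (286,176) blue and (311,175) orange. The scale's blue cap is at (291,242), and the decoys are red at (395,307) and yellow at (232,300) and (168,175).

```bash
cat > vis.py <<'E'
import cv2,numpy as np
from bench import ctrl
def ray(n,px):
    m=ctrl.camera_model(n);R=np.array(m["R"]);t=np.array(m["t"])
    d=R.T@np.array([(px[0]-m["cx"])/m["fx"],(px[1]-m["cy"])/m["fy"],1]);return -R.T@t,d/np.linalg.norm(d)
def onz(n,px,z):
    c,d=ray(n,px);return c+d*(z-c[2])/d[2]
def tri(a,b):
    (c1,d1),(c2,d2)=ray("top",a),ray("scene",b)
    k=np.linalg.lstsq(np.c_[d1,-d2],c2-c1,rcond=None)[0]
    p,q=c1+k[0]*d1,c2+k[1]*d2;return (p+q)/2,np.linalg.norm(p-q)
def mask(im,col):
    h=cv2.cvtColor(im,cv2.COLOR_RGB2HSV);H,S,V=h[...,0].astype(int),h[...,1],h[...,2]
    lo,hi,s,v={"orange":(6,17,205,120),"blue":(105,125,150,70),"brown":(0,15,80,15)}[col]
    return ((H>=lo)&(H<=hi)&(S>=s)&(V>=v)).astype(np.uint8)
def blobs(im,col,roi,amin=25):
    m=mask(im,col);k=np.zeros_like(m);x,y,w,h=roi;k[y:y+h,x:x+w]=m[y:y+h,x:x+w]
    n,l,st,c=cv2.connectedComponentsWithStats(k)
    return [(c[i].round(1).tolist(),int(st[i,4]),st[i,:4].tolist()) for i in range(1,n) if st[i,4]>=amin],l
E
python3 - <<'E'
from vis import *
T=cv2.imread("pics/top0.png")[:,:,::-1].copy();S=cv2.imread("pics/scene0.png")[:,:,::-1].copy()
for col in("orange","blue"):
    print(col,"top",blobs(T,col,(160,150,280,150))[0]); print(col,"scene",blobs(S,col,(130,140,240,250))[0])
for col,roi in(("orange",(160,205,75,70)),("blue",(355,205,85,80))):
    m=mask(T,col);k=np.zeros_like(m);x,y,w,h=roi;k[y:y+h,x:x+w]=m[y:y+h,x:x+w]
    b=cv2.boxPoints(cv2.minAreaRect(cv2.findNonZero(k)))
    P=np.array([onz("top",p,.03) for p in b]);print(col,"tray",P.mean(0).round(4),[(np.linalg.norm(P[i]-P[i-1])).round(3) for i in range(4)],
     [np.degrees(np.arctan2(*(P[i]-P[i-1])[[1,0]])).round(1) for i in range(4)])
a=cv2.resize(T[155:285,225:355],(520,520),interpolation=cv2.INTER_CUBIC)
b=cv2.resize(S[165:310,215:285+80],None,fx=2,fy=2,interpolation=cv2.INTER_CUBIC)
o=np.zeros((520,800,3),np.uint8);o[:,:480]=a[:,:480];o[:290,500:800]=b[:,:300];cv2.imwrite("pics/crop.png",o[:,:,::-1])
E
```

```text
orange top []
orange scene [([304.2, 176.0], 275, [290, 147, 31, 44]), ([318.1, 164.2], 234, [303, 154, 34, 21]), ([346.4, 168.7], 26, [342, 164, 9, 10]), ([320.8, 183.7], 83, [313, 177, 19, 16]), ([350.2, 222.9], 132, [340, 218, 18, 12]), ([323.7, 266.0], 166, [313, 261, 19, 13])]
blue top [([285.1, 175.9], 105, [281, 170, 10, 13]), ([397.2, 247.0], 2994, [366, 217, 63, 61]), ([290.0, 242.8], 118, [284, 237, 13, 13])]
blue scene [([272.7, 230.8], 127, [265, 224, 15, 15]), ([335.8, 245.0], 212, [327, 239, 19, 13]), ([190.1, 329.0], 4854, [141, 283, 98, 95])]
orange tray [0.4851 0.3116 0.03  ] [np.float64(0.137), np.float64(0.165), np.float64(0.138), np.float64(0.164)] [np.float64(80.8), np.float64(-8.3), np.float64(-99.2), np.float64(171.3)]
blue tray [ 0.4564 -0.3414  0.03  ] [np.float64(0.193), np.float64(0.18), np.float64(0.194), np.float64(0.18)] [np.float64(81.4), np.float64(-9.4), np.float64(-98.6), np.float64(170.1)]
```

View pics/crop.png

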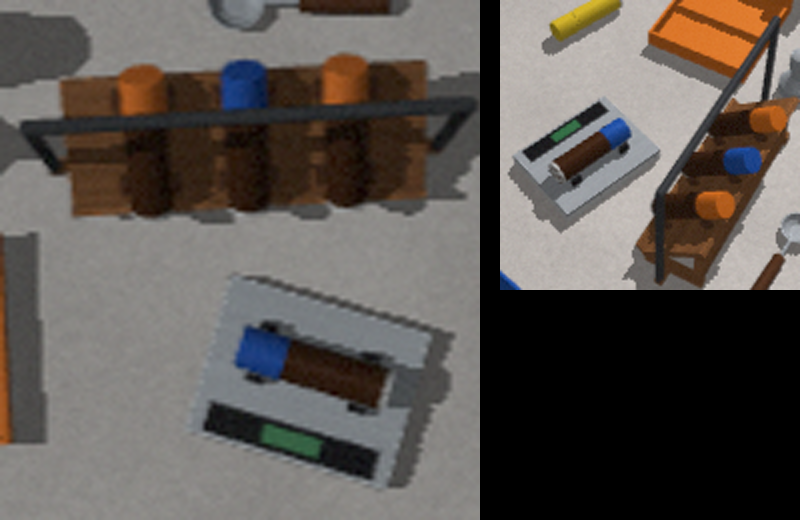

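The crop confirms the choice: in the rack, left to right in the top view, the caps are orange (261,178), blue (286,177) and orange (311,175). The bar runs from (231,187) to (343,181). The scale tube runs from its blue end at (285,242) to its foot at (322,252).

```bash
python3 - <<'E'
from vis import *
T=cv2.imread("pics/top0.png")[:,:,::-1].copy();S=cv2.imread("pics/scene0.png")[:,:,::-1].copy()
h=cv2.cvtColor(T,cv2.COLOR_RGB2HSV);print(h[178,258:264].tolist(),h[240,185].tolist(),h[190,250].tolist())
m0=((h[...,0]>4)&(h[...,0]<18)&(h[...,1]>150)&(h[...,2]>110)).astype(np.uint8)
k=np.zeros_like(m0);k[205:277,160:236]=m0[205:277,160:236]
b=cv2.boxPoints(cv2.minAreaRect(cv2.findNonZero(k)));P=np.array([onz("top",p,.03) for p in b])
print("tray o",P.mean(0).round(4),[np.linalg.norm(P[i]-P[i-1]).round(3) for i in range(4)],[np.degrees(np.arctan2(*(P[i]-P[i-1])[[1,0]])).round(1) for i in range(4)])
e=[onz("top",p,.225) for p in((231.6,186.8),(343,180.8))];d=e[1]-e[0]
print("bar",np.round(e,3),np.linalg.norm(d).round(3),"yaw",np.degrees(np.arctan2(d[0],-d[1])).round(1),((e[0]+e[1])/2).round(4))
for p in((260.8,177.5),(286,176.8),(311.5,175.5)):print("cap",onz("top",p,.125).round(4))
for p in((262.8,207),(287,206.3),(311.5,205.5)):print("foot",onz("top",p,.045).round(4))
print("tri",tri((285.1,175.9),(335.8,245.0)),tri((290,242.8),(272.7,230.8)))
# scale tube
g=np.zeros_like(m0);sub=((h[...,1]>100)&((h[...,0]<15)|((h[...,0]>105)&(h[...,0]<125)))).astype(np.uint8)
g[225:270,278:330]=sub[225:270,278:330];n,l,st,c=cv2.connectedComponentsWithStats(g);i=1+st[1:,4].argmax()
r=cv2.minAreaRect(cv2.findNonZero((l==i).astype(np.uint8)));P=np.array([onz("top",p,.045) for p in cv2.boxPoints(r)])
print("scale tube",P.mean(0).round(4),[np.linalg.norm(P[i]-P[i-1]).round(3) for i in range(4)],[np.degrees(np.arctan2(*(P[i]-P[i-1])[[1,0]])).round(1) for i in range(4)])
for q in ((283,224),(338,239),(322,277),(272.5,263)): print("scale corner",onz("top",q,.022).round(4))
E
```

```text
[[12, 200, 158], [12, 203, 148], [12, 201, 137], [13, 218, 123], [13, 209, 111], [11, 191, 96]] [12, 195, 161] [14, 154, 83]
tray o [0.488  0.3323 0.03  ] [np.float64(0.179), np.float64(0.19), np.float64(0.179), np.float64(0.189)] [np.float64(3.3), np.float64(-87.7), np.float64(-177.2), np.float64(92.3)]
bar [[ 0.64   0.194  0.225]
 [ 0.653 -0.138  0.225]] 0.333 yaw 2.3 [0.6463 0.0282 0.225 ]
cap [0.6834 0.1119 0.125 ]
cap [0.6845 0.0313 0.125 ]
cap [ 0.6876 -0.0505  0.125 ]
foot [0.597  0.1102 0.045 ]
foot [0.5981 0.0289 0.045 ]
foot [ 0.5996 -0.0535  0.045 ]
tri (array([0.68604722, 0.03222582, 0.1171125 ]), np.float64(0.0066557086516883315)) (array([0.47632847, 0.02143178, 0.04452749]), np.float64(0.002258825867713765))
scale tube [ 0.4628 -0.0198  0.045 ] [np.float64(0.122), np.float64(0.038), np.float64(0.123), np.float64(0.038)] [np.float64(70.7), np.float64(-19.3), np.float64(-109.3), np.float64(160.4)]
scale corner [0.5403 0.0432 0.022 ]
scale corner [ 0.4864 -0.1427  0.022 ]
scale corner [ 0.3591 -0.0857  0.022 ]
scale corner [0.4088 0.0806 0.022 ]
```

```bash
cat > plan.py <<'E'
import numpy as np
from math import ceil
from scipy.spatial.transform import Rotation as Ro
from bench import ctrl
def down(yaw):
    c,s=np.cos(np.radians(yaw)),np.sin(np.radians(yaw));return Ro.from_matrix(np.array([[c,s,0],[s,-c,0],[0,0,-1.]]))
def slope(yaw,a=40): return down(yaw)*Ro.from_euler('y',-a,degrees=True)
def plan(wps,mm=45,deg=8.2):
    """wps: (pos, Rotation[, mm per row]); prints calls as target shift/turn in tool axes and rows."""
    s=ctrl.get_state();p=np.array(s["position"]);R=Ro.from_rotvec(s["tool_rot"]);print("at",p.round(4),"t",round(s["time"],2))
    for w in wps:
        P,Q=np.array(w[0],float),w[1];v=w[2] if len(w)>2 else mm
        d=np.linalg.norm(P-p)*1e3;a=np.degrees((R.inv()*Q).magnitude());n=max(1,ceil(d/v-.05),ceil(a/deg-.05));k=ceil(n/5)
        p0,D,rv=p,P-p,R.inv()*Q;R0=R
        for i in range(k):
            f=(i+1)/k;tp=p0+D*f;tR=R0*Ro.from_rotvec(rv.as_rotvec()*f)
            t=R.inv().apply(tp-p).round(3);r=np.degrees((R.inv()*tR).as_rotvec()).round(1)
            print("  travel",t.tolist(),"turn",r.tolist(),"rows",ceil(n/k));p=p+R.apply(t);R=R*Ro.from_rotvec(np.radians(r))
        print(" ->",p.round(3))
E
python3 - <<'E'
from plan import *; from vis import onz
print("box",onz("top",(154,227),.11).round(3),onz("top",(154,208),.11).round(3))
d=down(70.7)
plan([((.461,-.0245,.14),d),((.461,-.0245,.041),d,25)])
E
```

```text
box [0.531 0.456 0.11 ] [0.592 0.456 0.11 ]
at [ 0.1441 -0.6333  0.2097] t 0.1
  travel [0.111, -0.131, 0.018] turn [-0.0, -0.0, -14.5] rows 4
  travel [0.14, -0.099, 0.017] turn [-0.0, -0.0, -14.4] rows 4
  travel [0.161, -0.06, 0.018] turn [-0.1, -0.0, -14.5] rows 4
  travel [0.17, -0.019, 0.017] turn [0.0, -0.0, -14.5] rows 4
 -> [ 0.461 -0.025  0.14 ]
  travel [0.0, -0.0, 0.099] turn [0.0, -0.0, 0.0] rows 4
 -> [ 0.461 -0.025  0.041]
```

Request:
step_arm(commands=[{"travel": [0.028, -0.033, 0.004], "turn": [0, 0, -3.6]}, {"travel": [0.056, -0.066, 0.009], "turn": [0, 0, -7.2]}, {"travel": [0.083, -0.098, 0.013], "turn": [0, 0, -10.9]}, {"travel": [0.111, -0.131, 0.018], "turn": [0, 0, -14.5]}], gripper=0.8)

```text
time: 0.5
position: [0.2238, -0.4798, 0.192]
tool_rot: [-3.051, -0.745, 0.0]
ft_force: [0.6, 0.7, 1.4]
grip_width: 0.815
grip_force: 0.0
```

Request:
step_arm(commands=[{"travel": [0.035, -0.025, 0.004], "turn": [0, 0, -3.6]}, {"travel": [0.07, -0.05, 0.009], "turn": [0, 0, -7.2]}, {"travel": [0.105, -0.074, 0.013], "turn": [0, 0, -10.8]}, {"travel": [0.14, -0.099, 0.017], "turn": [0, 0, -14.4]}])

```text
time: 0.9
position: [0.3027, -0.3274, 0.1752]
tool_rot: [-2.934, -1.122, 0.001]
ft_force: [0.3, -0.1, 0.4]
grip_width: 0.8
grip_force: 0.0
```

Request:
step_arm(commands=[{"travel": [0.04, -0.015, 0.004], "turn": [0, 0, -3.6]}, {"travel": [0.08, -0.03, 0.009], "turn": [0, 0, -7.2]}, {"travel": [0.12, -0.045, 0.013], "turn": [0, 0, -10.9]}, {"travel": [0.161, -0.06, 0.018], "turn": [0, 0, -14.5]}])

```text
time: 1.3
position: [0.3828, -0.1758, 0.1574]
tool_rot: [2.769, 1.483, -0.001]
ft_force: [0.8, 0.2, -0.3]
grip_width: 0.803
grip_force: 0.0
```

Request:
step_arm(commands=[{"travel": [0.043, -0.005, 0.004], "turn": [0, 0, -3.6]}, {"travel": [0.085, -0.01, 0.009], "turn": [0, 0, -7.2]}, {"travel": [0.128, -0.014, 0.013], "turn": [0, 0, -10.9]}, {"travel": [0.17, -0.019, 0.017], "turn": [0, 0, -14.5]}, {"travel": [0.17, -0.019, 0.017], "turn": [0, 0, -14.5]}])

```text
time: 1.8
position: [0.4626, -0.019, 0.1404]
tool_rot: [-2.551, -1.83, -0.004]
ft_force: [0.3, -0.1, -0.8]
grip_width: 0.802
grip_force: 0.0
```

```bash
python3 - <<'E'
from plan import *
d=down(70.7)
plan([((.461,-.0245,.041),d,25)])
E
```

```text
at [ 0.4626 -0.019   0.1404] t 1.8
  travel [-0.006, 0.0, 0.099] turn [-0.0, -0.2, 0.6] rows 4
 -> [ 0.461 -0.024  0.041]
```

Request:
step_arm(commands=[{"travel": [-0.003, 0, 0.03], "turn": [0, 0, 0]}, {"travel": [-0.003, 0, 0.06], "turn": [0, 0, 0]}, {"travel": [-0.003, 0, 0.085], "turn": [0, 0, 0]}, {"travel": [-0.003, 0, 0.098], "turn": [0, 0, 0]}, {"travel": [-0.003, 0, 0.098], "turn": [0, 0, 0]}])

```text
time: 2.3
position: [0.4585, -0.0284, 0.041]
tool_rot: [-2.56, -1.816, 0.004]
ft_force: [-0.3, 0.5, 0.7]
grip_width: 0.801
grip_force: 0.0
```

Request:
step_arm(commands=[{"travel": [0, 0, 0], "turn": [0, 0, 0]}, {"travel": [0, 0, 0], "turn": [0, 0, 0]}, {"travel": [0, 0, 0], "turn": [0, 0, 0]}, {"travel": [0, 0, 0], "turn": [0, 0, 0]}, {"travel": [0, 0, 0], "turn": [0, 0, 0]}], gripper=0.3, force=20)

```text
time: 2.8
position: [0.4606, -0.0284, 0.0431]
tool_rot: [2.561, 1.818, 0.0]
ft_force: [0.3, 0.5, 0.1]
grip_width: 0.428
grip_force: 0.0
```

Request:
step_arm(commands=[{"travel": [0, 0, 0], "turn": [0, 0, 0]}, {"travel": [0, 0, 0], "turn": [0, 0, 0]}, {"travel": [0, 0, 0], "turn": [0, 0, 0]}])

```text
time: 3.1
position: [0.4603, -0.0283, 0.0426]
tool_rot: [-2.562, -1.818, 0.0]
ft_force: [-0.2, -0.3, -0.2]
grip_width: 0.308
grip_force: 0.0
```

```bash
python3 - <<'E'
from plan import *
import math
c=np.array([.4564,-.3414]);y=np.radians(-9.2);ex=np.array([np.cos(y),np.sin(y)]);ey=np.array([-np.sin(y),np.cos(y)])
# lane +46 (inner side)
p=c+ey*.046+ex*0.0;print(p)
s=ctrl.get_state()["position"]
d=down(-9.2)
plan([((s[0],s[1],.13),down(70.7)),((*p,.13),d),((*p,.035),d,25)])
E
```

```text
[ 0.46375453 -0.29599173]
at [ 0.4603 -0.0283  0.0426] t 3.1
  travel [-0.0, -0.0, -0.087] turn [-0.0, 0.0, 0.0] rows 2
 -> [ 0.46  -0.028  0.13 ]
  travel [-0.126, 0.046, -0.0] turn [-0.0, 0.0, 40.0] rows 5
  travel [-0.067, 0.116, -0.0] turn [0.0, 0.0, 39.9] rows 5
 -> [ 0.464 -0.296  0.13 ]
  travel [-0.0, -0.0, 0.095] turn [0.0, 0.0, 0.0] rows 4
 -> [ 0.464 -0.296  0.035]
```

```bash
python3 - <<'E'
from vis import *
T=ctrl.get_image("top");S=ctrl.get_image("scene")
o=np.zeros((520,800,3),np.uint8)
o[:520,:400]=cv2.resize(T[190:320,250:350],(400,520),interpolation=cv2.INTER_CUBIC);o[:400,400:]=cv2.resize(S[180:280,210:310],(400,400),interpolation=cv2.INTER_CUBIC)
cv2.imwrite("pics/g1.png",o[:,:,::-1]);s=ctrl.get_state();print(s["grip_width"],s["grip_force"],s["position"])
E
```

```text
0.3023139132856894 0.0 [ 0.46027585 -0.02826791  0.0426002 ]
```

View pics/g1.png

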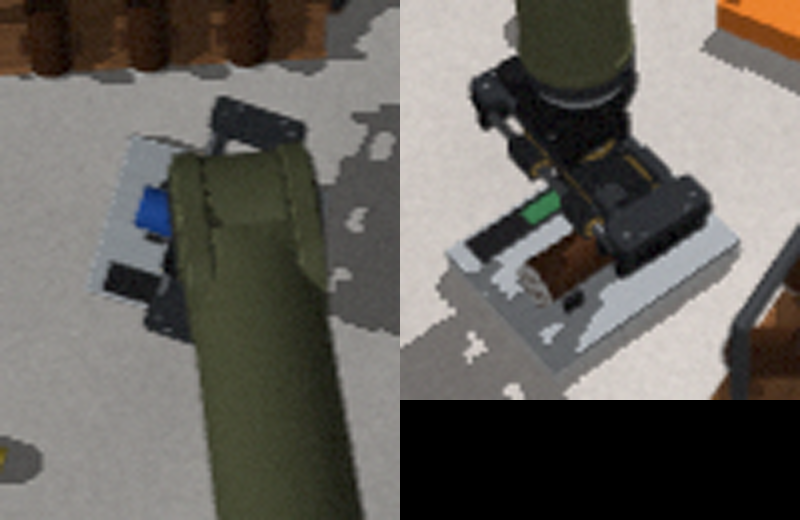

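The pictures show the gripper straddling the scale tube, with the cap at about (289,242) in the top view, and the tube undisturbed. The fingers simply stopped at the commanded 0.3, so I'll close them further.

Request:
step_arm(commands=[{"travel": [0, 0, 0], "turn": [0, 0, 0]}, {"travel": [0, 0, 0], "turn": [0, 0, 0]}, {"travel": [0, 0, 0], "turn": [0, 0, 0]}, {"travel": [0, 0, 0], "turn": [0, 0, 0]}], gripper=0, force=20)

```text
time: 3.6
position: [0.4633, -0.0287, 0.0459]
tool_rot: [2.559, 1.816, 0.004]
ft_force: [-4.7, -0.6, 23.0]
grip_width: 0.046
grip_force: 12.7
```

```bash
python3 - <<'E'
from vis import *
S=ctrl.get_image("scene");T=ctrl.get_image("top")
o=np.zeros((600,800,3),np.uint8)
o[:,:]=cv2.resize(S[193:268,220:320],(800,600),interpolation=cv2.INTER_CUBIC);cv2.imwrite("pics/g2.png",o[:,:,::-1])
s=ctrl.get_state();print(s["grip_width"],s["grip_force"],s["position"],s["ft_force"],s["joint_positions"].round(3))
E
```

```text
0.019088741001333273 11.749729961156845 [ 0.46337658 -0.02861418  0.04609047] [-4.12504461 -0.7848385  22.68996529] [ 0.736  0.136 -0.764  2.065  0.116  0.977 -0.425]
```

View pics/g2.png

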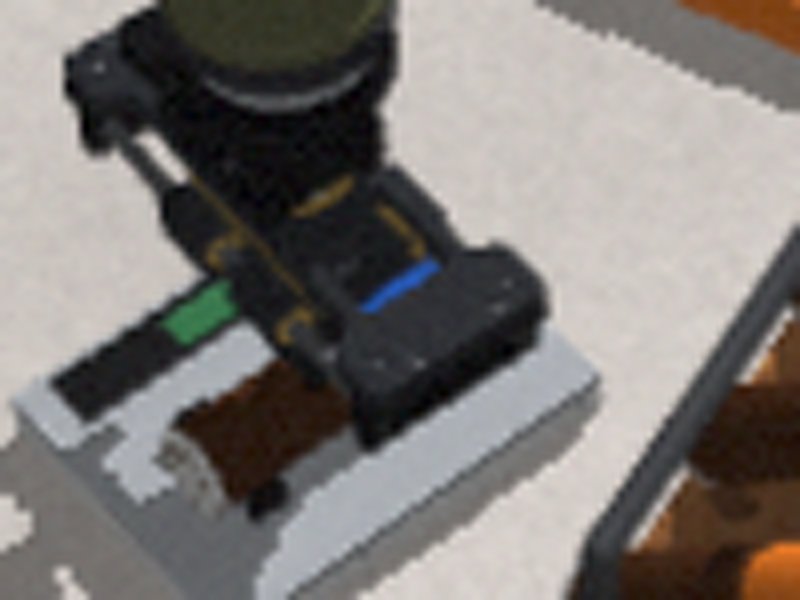

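```bash
python3 - <<'E'
from vis import *
from scipy.spatial.transform import Rotation as Ro
s=ctrl.get_state();p=s["position"];R=Ro.from_rotvec(s["tool_rot"])
for z in(.06,.08,.1,.12,.14):
    a,b=onz("scene",(266.9,248.6),z),onz("scene",(288.1,235.5),z)
    print(z,R.inv().apply(a-p).round(3),R.inv().apply(b-p).round(3),np.linalg.norm(a-b).round(3))
E
```

```text
0.06 [-0.006  0.046 -0.014] [ 0.071  0.048 -0.014] 0.077
0.08 [-0.013  0.058 -0.034] [ 0.062  0.06  -0.034] 0.075
0.1 [-0.021  0.069 -0.054] [ 0.053  0.071 -0.054] 0.074
0.12 [-0.028  0.081 -0.073] [ 0.045  0.083 -0.073] 0.073
0.14 [-0.035  0.092 -0.093] [ 0.036  0.094 -0.093] 0.071
```

The scene crop shows the tube still in its cradle with the foot at about (244,251). The fingers have closed nearly to zero with 23 N upward on the tool, so they are shutting on top of the tube. The gripper sits higher than I assumed. I'll open and feel downwards.

Request:
step_arm(commands=[{"travel": [0, 0, -0.01], "turn": [0, 0, 0]}, {"travel": [0, 0, -0.01], "turn": [0, 0, 0]}, {"travel": [0, 0, -0.01], "turn": [0, 0, 0]}, {"travel": [0, 0, -0.01], "turn": [0, 0, 0]}, {"travel": [0, 0, -0.01], "turn": [0, 0, 0]}], gripper=0.8)

```text
time: 4.2
position: [0.4597, -0.0282, 0.052]
tool_rot: [-2.561, -1.818, 0.001]
ft_force: [-0.2, -0.2, 0.5]
grip_width: 0.39
grip_force: 0.0
```

Request:
step_arm(commands=[{"travel": [0, 0, 0.005], "turn": [0, 0, 0]}, {"travel": [0, 0, 0.01], "turn": [0, 0, 0]}, {"travel": [0, 0, 0.013], "turn": [0, 0, 0]}, {"travel": [0, 0, 0.015], "turn": [0, 0, 0]}])

```text
time: 4.6
position: [0.4599, -0.0282, 0.037]
tool_rot: [-2.561, -1.818, 0.001]
ft_force: [0.4, 0.3, 0.1]
grip_width: 0.746
grip_force: 0.0
```

Request:
step_arm(commands=[{"travel": [0, 0, 0.002], "turn": [0, 0, 0]}, {"travel": [0, 0, 0.004], "turn": [0, 0, 0]}])

```text
time: 4.8
position: [0.4604, -0.0282, 0.0335]
tool_rot: [2.562, 1.818, 0.0]
ft_force: [-1.1, -0.5, 0.5]
grip_width: 0.792
grip_force: 0.0
```

Request:
step_arm(commands=[{"travel": [0, 0, 0.002], "turn": [0, 0, 0]}])

```text
time: 4.9
position: [0.4604, -0.0283, 0.0315]
tool_rot: [2.562, 1.818, 0.0]
ft_force: [-0.2, 0.4, 0.5]
grip_width: 0.799
grip_force: 0.0
```

Request:
step_arm(commands=[{"travel": [0, 0, 0.002], "turn": [0, 0, 0]}, {"travel": [0, 0, 0.004], "turn": [0, 0, 0]}])

```text
time: 5.1
position: [0.4603, -0.0283, 0.0275]
tool_rot: [2.562, 1.818, -0.0]
ft_force: [0.1, 0.3, 0.1]
grip_width: 0.8
grip_force: 0.0
```

Request:
step_arm(commands=[{"travel": [0, 0, 0.002], "turn": [0, 0, 0]}, {"travel": [0, 0, 0.004], "turn": [0, 0, 0]}])

```text
time: 5.3
position: [0.4603, -0.0283, 0.0235]
tool_rot: [2.562, 1.818, -0.0]
ft_force: [1.1, 0.3, 0.2]
grip_width: 0.8
grip_force: 0.0
```

Request:
step_arm(commands=[{"travel": [0, 0, 0.002], "turn": [0, 0, 0]}, {"travel": [0, 0, 0.003], "turn": [0, 0, 0]}])

```text
time: 5.5
position: [0.4602, -0.0283, 0.0204]
tool_rot: [-2.562, -1.818, 0.0]
ft_force: [-0.7, -0.0, 0.4]
grip_width: 0.8
grip_force: 0.0
```

Request:
step_arm(commands=[{"travel": [0, 0, 0.002], "turn": [0, 0, 0]}, {"travel": [0, 0, 0.004], "turn": [0, 0, 0]}])

```text
time: 5.7
position: [0.4604, -0.0283, 0.0165]
tool_rot: [2.562, 1.818, 0.0]
ft_force: [0.4, 0.4, -0.4]
grip_width: 0.8
grip_force: 0.0
```

Request:
step_arm(commands=[{"travel": [0, 0, 0.002], "turn": [0, 0, 0]}])

```text
time: 5.8
position: [0.4603, -0.0283, 0.0145]
tool_rot: [2.562, 1.818, -0.0]
ft_force: [-0.3, -0.1, 0.1]
grip_width: 0.803
grip_force: 0.0
```

Request:
step_arm(commands=[{"travel": [0, 0, 0.002], "turn": [0, 0, 0]}])

```text
time: 5.9
position: [0.4603, -0.0283, 0.0124]
tool_rot: [2.562, 1.818, -0.0]
ft_force: [0.2, -0.1, 0.0]
grip_width: 0.796
grip_force: 0.0
```

Request:
step_arm(commands=[{"travel": [0, 0, -0.003], "turn": [0, 0, 0]}, {"travel": [0, 0, -0.003], "turn": [0, 0, 0]}, {"travel": [0, 0, -0.003], "turn": [0, 0, 0]}, {"travel": [0, 0, -0.003], "turn": [0, 0, 0]}, {"travel": [0, 0, -0.003], "turn": [0, 0, 0]}], gripper=0.2, force=20)

```text
time: 6.4
position: [0.4605, -0.0283, 0.0157]
tool_rot: [2.562, 1.818, 0.0]
ft_force: [0.1, 0.6, 0.1]
grip_width: 0.432
grip_force: 0.0
```

Request:
step_arm(commands=[{"travel": [0, 0, 0], "turn": [0, 0, 0]}, {"travel": [0, 0, 0], "turn": [0, 0, 0]}, {"travel": [0, 0, 0], "turn": [0, 0, 0]}])

```text
time: 6.7
position: [0.4604, -0.0283, 0.0157]
tool_rot: [2.562, 1.818, 0.0]
ft_force: [0.7, 0.5, 0.4]
grip_width: 0.408
grip_force: 19.9
```

Request:
step_arm(commands=[{"travel": [0, 0, -0.02], "turn": [0, 0, 0]}, {"travel": [0, 0, -0.06], "turn": [0, 0, 0]}, {"travel": [0, 0, -0.1], "turn": [0, 0, 0]}, {"travel": [0, 0, -0.1], "turn": [0, 0, 0]}])

```text
time: 7.1
position: [0.4641, -0.0284, 0.1204]
tool_rot: [2.556, 1.814, 0.009]
ft_force: [0.6, -0.2, -1.5]
grip_width: 0.408
grip_force: 19.9
```

```bash
cat >> plan.py <<'E'
def tray(c,yaw,x,y):
    a=np.radians(yaw);return np.array(c)+x*np.array([np.cos(a),np.sin(a)])+y*np.array([-np.sin(a),np.cos(a)])
BL=((.4564,-.3414),-9.2);OR=((.488,.332),2.8)
E
python3 - <<'E'
from plan import *
p=tray(*BL,0,.046);print(p)
plan([((*p,.115),down(-9.2)),((*p,.006),down(-9.2),25)])
E
```

```text
[ 0.46375453 -0.29599173]
at [ 0.4641 -0.0284  0.1204] t 7.1
  travel [-0.126, 0.044, 0.003] turn [0.2, -0.2, 40.0] rows 5
  travel [-0.069, 0.115, 0.003] turn [0.2, -0.2, 39.9] rows 5
 -> [ 0.463 -0.296  0.115]
  travel [0.0, -0.0, 0.109] turn [0.0, -0.0, 0.0] rows 5
 -> [ 0.463 -0.296  0.006]
```

Request:
step_arm(commands=[{"travel": [-0.025, 0.009, 0], "turn": [0, 0, 8]}, {"travel": [-0.05, 0.018, 0], "turn": [0, 0, 16]}, {"travel": [-0.076, 0.026, 0.001], "turn": [0, 0, 24]}, {"travel": [-0.101, 0.035, 0.002], "turn": [0, 0, 32]}, {"travel": [-0.126, 0.044, 0.003], "turn": [0, 0, 40]}])

```text
time: 7.6
position: [0.4593, -0.1626, 0.1115]
tool_rot: [-3.031, -0.823, 0.002]
ft_force: [0.7, -0.2, -1.0]
grip_width: 0.407
grip_force: 19.9
```

Request:
step_arm(commands=[{"travel": [-0.014, 0.023, 0], "turn": [0, 0, 8]}, {"travel": [-0.028, 0.046, 0], "turn": [0, 0, 16]}, {"travel": [-0.041, 0.069, 0.001], "turn": [0, 0, 24]}, {"travel": [-0.055, 0.092, 0.002], "turn": [0, 0, 32]}, {"travel": [-0.069, 0.115, 0.003], "turn": [0, 0, 40]}])

```text
time: 8.1
position: [0.4589, -0.2964, 0.1083]
tool_rot: [-3.13, 0.263, 0.003]
ft_force: [-0.0, 0.1, -1.0]
grip_width: 0.413
grip_force: 19.9
```

Request:
step_arm(commands=[{"travel": [0, 0, 0], "turn": [0, 0, 0]}, {"travel": [0, 0, 0.03], "turn": [0, 0, 0]}, {"travel": [0, 0, 0.06], "turn": [0, 0, 0]}, {"travel": [0, 0, 0.06], "turn": [0, 0, 0]}, {"travel": [0, 0, 0.06], "turn": [0, 0, 0]}])

```text
time: 8.6
position: [0.4592, -0.2949, 0.0491]
tool_rot: [-3.13, 0.252, 0.003]
ft_force: [1.3, -0.1, -1.3]
grip_width: 0.411
grip_force: 19.9
```

```bash
python3 - <<'E'
from plan import *
p=tray(*BL,0,.046);print(p)
plan([((*p,.006),down(-9.2),20)])
E
```

```text
[ 0.46375453 -0.29599173]
at [ 0.4592 -0.2949  0.0491] t 8.6
  travel [0.005, 0.0, 0.043] turn [-0.1, 0.1, -0.0] rows 3
 -> [ 0.464 -0.296  0.006]
```

Request:
step_arm(commands=[{"travel": [0.004, 0, 0.02], "turn": [0, 0, 0]}, {"travel": [0.004, 0, 0.034], "turn": [0, 0, 0]}, {"travel": [0.004, 0, 0.042], "turn": [0, 0, 0]}, {"travel": [0.004, 0, 0.044], "turn": [0, 0, 0]}])

```text
time: 9.0
position: [0.4631, -0.2961, 0.0051]
tool_rot: [-3.131, 0.254, 0.002]
ft_force: [-0.3, 0.1, -0.9]
grip_width: 0.408
grip_force: 19.9
```

Request:
step_arm(commands=[{"travel": [0, 0, 0.001], "turn": [0, 0, 0]}, {"travel": [0, 0, 0.002], "turn": [0, 0, 0]}])

```text
time: 9.2
position: [0.4641, -0.2968, 0.0043]
tool_rot: [3.131, -0.254, 0.001]
ft_force: [0.6, -0.1, -1.0]
grip_width: 0.409
grip_force: 19.9
```

Request:
step_arm(commands=[{"travel": [0, 0, 0.001], "turn": [0, 0, 0]}, {"travel": [0, 0, 0.002], "turn": [0, 0, 0]}])

```text
time: 9.4
position: [0.4638, -0.2967, 0.002]
tool_rot: [3.131, -0.254, 0.001]
ft_force: [-0.5, -0.6, -1.3]
grip_width: 0.402
grip_force: 19.9
```

Request:
step_arm(commands=[{"travel": [0, 0, 0.001], "turn": [0, 0, 0]}, {"travel": [0, 0, 0.002], "turn": [0, 0, 0]}])

```text
time: 9.6
position: [0.4636, -0.2966, -0.0003]
tool_rot: [3.131, -0.254, 0.0]
ft_force: [-0.1, 0.4, -0.2]
grip_width: 0.407
grip_force: 19.9
```

Request:
step_arm(commands=[{"travel": [0, 0, 0.001], "turn": [0, 0, 0]}])

```text
time: 9.7
position: [0.4636, -0.2965, -0.0013]
tool_rot: [3.131, -0.254, -0.0]
ft_force: [-1.3, 0.7, 7.2]
grip_width: 0.408
grip_force: 19.9
```

Request:
step_arm(commands=[{"travel": [0, 0, 0.001], "turn": [0, 0, 0]}])

```text
time: 9.8
position: [0.4636, -0.2965, -0.0014]
tool_rot: [3.131, -0.254, -0.001]
ft_force: [-4.2, 2.2, 12.5]
grip_width: 0.408
grip_force: 19.9
```

Request:
step_arm(commands=[{"travel": [0, 0, -0.001], "turn": [0, 0, 0]}, {"travel": [0, 0, -0.001], "turn": [0, 0, 0]}, {"travel": [0, 0, -0.001], "turn": [0, 0, 0]}, {"travel": [0, 0, -0.001], "turn": [0, 0, 0]}], gripper=0.52)

```text
time: 10.2
position: [0.4636, -0.2965, -0.0015]
tool_rot: [3.131, -0.254, -0.0]
ft_force: [1.1, 0.6, 0.3]
grip_width: 0.517
grip_force: 0.0
```

Request:
step_arm(commands=[{"travel": [0, 0, -0.02], "turn": [0, 0, 0]}, {"travel": [0, 0, -0.06], "turn": [0, 0, 0]}, {"travel": [0, 0, -0.11], "turn": [0, 0, 0]}, {"travel": [0, 0, -0.15], "turn": [0, 0, 0]}, {"travel": [0, 0, -0.18], "turn": [0, 0, 0]}])

```text
time: 10.7
position: [0.4645, -0.2969, 0.1818]
tool_rot: [3.129, -0.254, 0.004]
ft_force: [-0.3, -0.1, -0.6]
grip_width: 0.523
grip_force: 0.0
```

```bash
cat >> plan.py <<'E'
YAW=1.8;DZ=.0243;A=np.radians(40)
U=Ro.from_euler('z',YAW,degrees=True).apply([np.cos(A),0,np.sin(A)]);N=Ro.from_euler('z',YAW,degrees=True).apply([-np.sin(A),0,np.cos(A)])
LANE={1:np.array([.6477,.112,.086]),0:np.array([.6503,.030,.086]),-1:np.array([.653,-.052,.086])}
def rk(lane,u,n): return LANE[lane]+u*U+(n-DZ)*N   # reported TCP, offset along tool z
E
python3 - <<'E'
from plan import *
S=slope(YAW)
plan([((.47,.0,.2),slope(YAW,20)),((.49,.112,.19),S),(rk(1,-.01,.07),S)])
E
```

```text
at [ 0.4645 -0.2969  0.1818] t 10.7
  travel [-0.021, -0.147, -0.009] turn [-0.9, -10.0, -5.5] rows 4
  travel [-0.009, -0.148, -0.01] turn [-0.9, -10.1, -5.5] rows 4
 -> [ 0.47 -0.    0.2 ]
  travel [0.026, -0.111, 0.002] turn [-0.0, -20.0, 0.0] rows 3
 -> [0.49  0.112 0.19 ]
  travel [0.141, 0.005, -0.02] turn [-0.0, -0.0, 0.0] rows 4
 -> [0.611 0.11  0.114]
```

```bash
sed -i "s/from_euler('y',-a/from_euler('y',a/" plan.py
python3 - <<'E'
from plan import *
S=slope(YAW);print(S.as_matrix().round(2).tolist())
plan([((.47,.0,.2),slope(YAW,20)),((.49,.112,.19),S),(rk(1,-.01,.07),S)])
E
```

```text
[[0.77, 0.03, 0.64], [0.02, -1.0, 0.02], [0.64, 0.0, -0.77]]
at [ 0.4645 -0.2969  0.1818] t 10.7
  travel [-0.021, -0.147, -0.009] turn [1.0, 9.9, -5.5] rows 4
  travel [-0.005, -0.148, -0.01] turn [1.0, 9.9, -5.4] rows 4
 -> [ 0.47 -0.    0.2 ]
  travel [0.018, -0.112, 0.018] turn [0.0, 20.0, -0.0] rows 3
 -> [0.49  0.112 0.19 ]
  travel [0.044, 0.005, 0.135] turn [0.1, -0.0, -0.0] rows 4
 -> [0.611 0.111 0.115]
```

Request:
step_arm(commands=[{"travel": [-0.005, -0.037, -0.002], "turn": [0.2, 2.5, -1.4]}, {"travel": [-0.01, -0.073, -0.004], "turn": [0.5, 5, -2.7]}, {"travel": [-0.016, -0.11, -0.007], "turn": [0.7, 7.5, -4.1]}, {"travel": [-0.021, -0.147, -0.009], "turn": [1, 9.9, -5.5]}], gripper=0.75)

```text
time: 11.1
position: [0.4665, -0.1465, 0.1877]
tool_rot: [-3.125, 0.101, -0.275]
ft_force: [0.0, 0.3, 0.6]
grip_width: 0.727
grip_force: 0.0
```

Request:
step_arm(commands=[{"travel": [-0.001, -0.037, -0.002], "turn": [0.2, 2.5, -1.4]}, {"travel": [-0.002, -0.074, -0.005], "turn": [0.5, 5, -2.7]}, {"travel": [-0.004, -0.111, -0.008], "turn": [0.7, 7.5, -4.1]}, {"travel": [-0.005, -0.148, -0.01], "turn": [1, 9.9, -5.4]}])

```text
time: 11.5
position: [0.4718, -0.044, 0.1969]
tool_rot: [3.101, 0.005, 0.473]
ft_force: [-0.2, -1.3, 0.3]
grip_width: 0.746
grip_force: 0.0
```

Request:
step_arm(commands=[{"travel": [0.006, -0.037, 0.006], "turn": [0, 6.7, 0]}, {"travel": [0.012, -0.074, 0.012], "turn": [0, 13.3, 0]}, {"travel": [0.018, -0.112, 0.018], "turn": [0, 20, 0]}, {"travel": [0.018, -0.112, 0.018], "turn": [0, 20, 0]}])

```text
time: 11.9
position: [0.5087, 0.0333, 0.1624]
tool_rot: [3.044, 0.011, 0.743]
ft_force: [-0.6, 2.6, 0.9]
grip_width: 0.754
grip_force: 0.0
```

Request:
step_arm(commands=[{"travel": [0.011, 0.001, 0.034], "turn": [0, 0, 0]}, {"travel": [0.022, 0.002, 0.067], "turn": [0, 0, 0]}, {"travel": [0.022, 0.002, 0.067], "turn": [0, 0, 0]}])

```text
time: 12.2
position: [0.5567, 0.0228, 0.1069]
tool_rot: [3.035, -0.001, 0.722]
ft_force: [-0.9, -0.9, 0.1]
grip_width: 0.749
grip_force: 0.0
```

```bash
python3 - <<'E'
from vis import *
from scipy.spatial.transform import Rotation as Ro
T=ctrl.get_image("top");S=ctrl.get_image("scene")
o=np.zeros((600,800,3),np.uint8)
o[:400,:400]=cv2.resize(S[130:280,220:370],(400,400),interpolation=cv2.INTER_CUBIC);o[:400,400:]=cv2.resize(T[150:280,200:330],(400,400),interpolation=cv2.INTER_CUBIC)
s=ctrl.get_state();p=s["position"];R=Ro.from_rotvec(s["tool_rot"]);print(p,R.as_matrix().round(2).tolist(),s["ft_force"])
def pr(n,X):
    m=ctrl.camera_model(n);c=np.array(m["R"])@X+m["t"];return c[0]/c[2]*m["fx"]+m["cx"],c[1]/c[2]*m["fy"]+m["cy"]
# hypotheses: tip mid (tool z +? ) : tool => tips at TCP-0.011 along z; world => TCP+(0,0,.0257)+.014z ; body corners
for nm,f,col in(("tool",lambda q:p+R.apply(q+[0,0,-.0257]),(0,255,0)),("world",lambda q:p+R.apply(q)+[0,0,.0257],(255,0,255))):
    for q in([0,.058,.014],[0,-.058,.014],[.0375,.095,-.056],[-.0375,.095,-.056],[.0375,-.095,-.056],[-.0375,-.095,-.056]):
        a=pr("scene",f(np.array(q)));b=pr("top",f(np.array(q)))
        cv2.circle(o,(int((a[0]-220)*400/150),int((a[1]-130)*400/150)),3,col,-1);cv2.circle(o,(int(400+(b[0]-200)*400/130),int((b[1]-150)*400/130)),3,col,-1)
cv2.imwrite("pics/g3.png",o[:400,:,::-1])
E
```

```text
[0.55695841 0.02160624 0.11011773] [[0.89, -0.01, 0.45], [0.0, -1.0, -0.02], [0.45, 0.02, -0.89]] [-0.51136558 -0.24374031 -0.65967622]
```

View pics/g3.png

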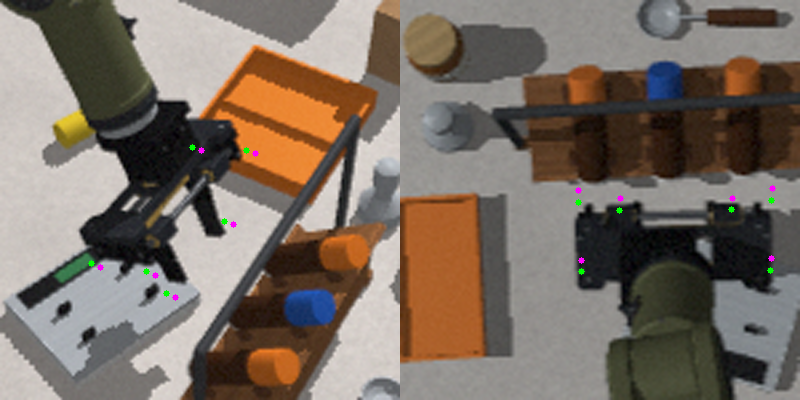

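The picture shows the tool still only 27° tilted and over the middle (blue) lane, because joint speed limited the move. The marks fit an offset along the tool axis. In the top view the fingers sit in front of the rack, with the body at about (255,220). The blue tube in the middle lane is nearest, so I'll take it next.

```bash
python3 - <<'E'
from plan import *
S=slope(YAW);print(ctrl.get_state()["joint_positions"].round(2))
p=ctrl.get_state()["position"];print(((p-LANE[0])@U).round(3),((p-LANE[0])@N+DZ).round(3))
plan([(rk(0,-.02,.075),S,20),(rk(0,-.01,.0),S,25)],deg=4)
E
```

```text
[ 0.15 -0.11 -0.28  2.22  0.1   0.56 -1.79]
-0.056 0.103
at [0.557  0.0216 0.1101] t 12.3
  travel [0.041, -0.007, 0.019] turn [2.3, 13.0, -1.2] rows 4
 -> [0.602 0.028 0.112]
  travel [0.01, -0.0, 0.075] turn [-0.0, 0.0, 0.0] rows 3
 -> [0.658 0.03  0.061]
```

Request:
step_arm(commands=[{"travel": [0.01, -0.002, 0.005], "turn": [0.6, 3.2, -0.3]}, {"travel": [0.02, -0.004, 0.01], "turn": [1.2, 6.5, -0.6]}, {"travel": [0.03, -0.005, 0.014], "turn": [1.7, 9.7, -0.9]}, {"travel": [0.041, -0.007, 0.019], "turn": [2.3, 13, -1.2]}, {"travel": [0.041, -0.007, 0.019], "turn": [2.3, 13, -1.2]}])

```text
time: 12.8
position: [0.602, 0.027, 0.1132]
tool_rot: [-2.941, -0.044, -1.076]
ft_force: [-1.4, -0.1, -0.8]
grip_width: 0.749
grip_force: 0.0
```

```bash
python3 - <<'E'
from plan import *
S=slope(YAW);print(ctrl.get_state()["joint_positions"].round(2))
plan([(rk(0,-.01,.075),S,20),(rk(0,-.01,.0),S,20)],deg=4)
E
```

```text
[ 0.16 -0.11 -0.28  2.32  0.15  0.22 -1.81]
at [0.602  0.027  0.1132] t 12.8
  travel [0.01, -0.001, 0.001] turn [0.1, -0.2, -0.0] rows 1
 -> [0.61  0.028 0.119]
  travel [-0.0, -0.0, 0.075] turn [0.0, 0.0, -0.0] rows 4
 -> [0.658 0.03  0.061]
```

Request:
step_arm(commands=[{"travel": [0.008, -0.002, 0.002], "turn": [0, 0, 0]}, {"travel": [0.01, -0.002, 0.015], "turn": [0, 0, 0]}, {"travel": [0.01, -0.002, 0.03], "turn": [0, 0, 0]}, {"travel": [0.01, -0.002, 0.045], "turn": [0, 0, 0]}, {"travel": [0.01, -0.002, 0.055], "turn": [0, 0, 0]}])

```text
time: 13.3
position: [0.6476, 0.0311, 0.0786]
tool_rot: [-2.941, -0.045, -1.077]
ft_force: [0.2, -0.4, 0.2]
grip_width: 0.752
grip_force: 0.0
```

Request:
step_arm(commands=[{"travel": [0, 0, 0.008], "turn": [0, 0, 0]}, {"travel": [0, 0, 0.014], "turn": [0, 0, 0]}, {"travel": [0, 0, 0.018], "turn": [0, 0, 0]}, {"travel": [0, 0, 0.018], "turn": [0, 0, 0]}])

```text
time: 13.7
position: [0.6588, 0.0316, 0.0649]
tool_rot: [-2.941, -0.046, -1.077]
ft_force: [0.3, -0.3, 0.7]
grip_width: 0.749
grip_force: 0.0
```

```bash
python3 - <<'E'
from plan import *
S=slope(YAW);s=ctrl.get_state();print(s["joint_positions"].round(2))
p=s["position"];print(((p-LANE[0])@U).round(4),((p-LANE[0])@N+DZ).round(4))
plan([(rk(0,-.01,.0),S,20)])
E
```

```text
[ 0.12  0.11 -0.25  2.24  0.73  0.13 -2.35]
-0.007 0.0026
at [0.6588 0.0316 0.0649] t 13.7
  travel [-0.003, 0.001, 0.003] turn [0.1, -0.2, 0.0] rows 1
 -> [0.659 0.031 0.061]
```

Request:
step_arm(commands=[{"travel": [-0.002, 0.001, 0.002], "turn": [0, 0, 0]}, {"travel": [-0.002, 0.001, 0.002], "turn": [0, 0, 0]}, {"travel": [-0.002, 0.001, 0.002], "turn": [0, 0, 0]}, {"travel": [-0.002, 0.001, 0.002], "turn": [0, 0, 0]}, {"travel": [-0.002, 0.001, 0.002], "turn": [0, 0, 0]}], gripper=0.2, force=25)

```text
time: 14.2
position: [0.6573, 0.0304, 0.0611]
tool_rot: [-2.941, -0.046, -1.075]
ft_force: [-0.7, -0.1, 1.6]
grip_width: 0.406
grip_force: 25.0
```

Request:
step_arm(commands=[{"travel": [0, 0, 0], "turn": [0, 0, 0]}, {"travel": [0, 0, 0], "turn": [0, 0, 0]}, {"travel": [0, 0, 0], "turn": [0, 0, 0]}])

```text
time: 14.5
position: [0.6573, 0.0304, 0.0611]
tool_rot: [-2.941, -0.046, -1.075]
ft_force: [-2.7, -1.9, 2.3]
grip_width: 0.405
grip_force: 25.0
```

Request:
step_arm(commands=[{"travel": [0, 0, -0.006], "turn": [0, 0, 0]}, {"travel": [0, 0, -0.018], "turn": [0, 0, 0]}, {"travel": [0, 0, -0.035], "turn": [0, 0, 0]}, {"travel": [0, 0, -0.05], "turn": [0, 0, 0]}, {"travel": [0, 0, -0.055], "turn": [0, 0, 0]}])

```text
time: 15.0
position: [0.6211, 0.0299, 0.1033]
tool_rot: [-2.94, -0.046, -1.075]
ft_force: [0.5, 0.5, -1.2]
grip_width: 0.408
grip_force: 25.0
```

Request:
step_arm(commands=[{"travel": [-0.005, 0, -0.015], "turn": [0, 0, 0]}, {"travel": [-0.015, 0, -0.03], "turn": [0, 0, 0]}, {"travel": [-0.025, 0, -0.045], "turn": [0, 0, 0]}, {"travel": [-0.04, 0, -0.06], "turn": [0, 0, 0]}, {"travel": [-0.04, 0, -0.06], "turn": [0, 0, 0]}])

```text
time: 15.5
position: [0.5499, 0.0275, 0.1215]
tool_rot: [-2.942, -0.047, -1.071]
ft_force: [-0.5, 0.6, -2.3]
grip_width: 0.406
grip_force: 25.0
```

```bash
python3 - <<'E'
from plan import *
s=ctrl.get_state();print(s["joint_positions"].round(2),s["grip_width"],s["ft_force"].round(1))
p=tray(*BL,-.008,-.046);print(p)
plan([((.47,-.08,.18),slope(-2,15),30),((*p,.15),down(-9.2)),((*p,.006),down(-9.2),30)],deg=4)
E
```

```text
[ 0.19 -0.25 -0.31  2.42 -0.03  0.27 -1.65] 0.40580971677401245 [-0.5  0.6 -2.3]
[ 0.44114838 -0.38552922]
at [0.5499 0.0275 0.1215] t 15.5
  travel [-0.013, 0.052, -0.049] turn [-0.9, -12.5, 1.7] rows 4
  travel [-0.022, 0.054, -0.045] turn [-0.8, -12.5, 1.7] rows 4
 -> [ 0.47 -0.08  0.18]
  travel [-0.013, 0.153, 0.012] turn [-0.5, -7.5, 3.6] rows 4
  travel [-0.001, 0.154, 0.015] turn [-0.5, -7.5, 3.6] rows 4
 -> [ 0.441 -0.386  0.15 ]
  travel [0.0, -0.0, 0.144] turn [0.0, 0.0, -0.0] rows 5
 -> [ 0.441 -0.386  0.006]
```

Request:
step_arm(commands=[{"travel": [0, 0.008, -0.01], "turn": [-0.2, -3, 0.4]}, {"travel": [0, 0.02, -0.022], "turn": [-0.4, -6, 0.8]}, {"travel": [-0.005, 0.035, -0.035], "turn": [-0.6, -9, 1.2]}, {"travel": [-0.013, 0.052, -0.049], "turn": [-0.9, -12.5, 1.7]}, {"travel": [-0.013, 0.052, -0.049], "turn": [-0.9, -12.5, 1.7]}])

```text
time: 16.0
position: [0.5143, -0.0276, 0.154]
tool_rot: [-3.048, 0.009, -0.754]
ft_force: [0.8, 0.2, -2.2]
grip_width: 0.405
grip_force: 25.0
```

Request:
step_arm(commands=[{"travel": [-0.005, 0.013, -0.011], "turn": [-0.2, -3, 0.4]}, {"travel": [-0.011, 0.027, -0.022], "turn": [-0.4, -6, 0.8]}, {"travel": [-0.016, 0.04, -0.034], "turn": [-0.6, -9, 1.2]}, {"travel": [-0.022, 0.054, -0.045], "turn": [-0.8, -12.5, 1.7]}, {"travel": [-0.022, 0.054, -0.045], "turn": [-0.8, -12.5, 1.7]}])

```text
time: 16.5
position: [0.474, -0.081, 0.1823]
tool_rot: [3.109, -0.057, 0.417]
ft_force: [0.2, -0.2, -2.5]
grip_width: 0.405
grip_force: 25.0
```

Request:
step_arm(commands=[{"travel": [-0.003, 0.035, 0.003], "turn": [-0.1, -2, 0.9]}, {"travel": [-0.006, 0.07, 0.006], "turn": [-0.2, -4, 1.8]}, {"travel": [-0.009, 0.11, 0.009], "turn": [-0.4, -5.8, 2.7]}, {"travel": [-0.013, 0.153, 0.012], "turn": [-0.5, -7.5, 3.6]}])

```text
time: 16.9
position: [0.4584, -0.2318, 0.165]
tool_rot: [3.13, -0.15, 0.21]
ft_force: [1.3, 0.9, -1.2]
grip_width: 0.407
grip_force: 25.0
```

Request:
step_arm(commands=[{"travel": [0, 0.04, 0.004], "turn": [-0.1, -2, 0.9]}, {"travel": [0, 0.08, 0.008], "turn": [-0.2, -4, 1.8]}, {"travel": [0, 0.12, 0.012], "turn": [-0.4, -5.8, 2.7]}, {"travel": [-0.001, 0.154, 0.015], "turn": [-0.5, -7.5, 3.6]}, {"travel": [-0.001, 0.154, 0.015], "turn": [-0.5, -7.5, 3.6]}])

```text
time: 17.4
position: [0.4425, -0.3898, 0.1479]
tool_rot: [3.128, -0.261, 0.0]
ft_force: [0.0, -0.3, -1.4]
grip_width: 0.403
grip_force: 25.0
```

```bash
python3 - <<'E'
from plan import *
s=ctrl.get_state();print(s["joint_positions"].round(2),s["grip_width"],s["ft_force"].round(1))
p=tray(*BL,-.008,-.046);print(p)
plan([((*p,.06),down(-9.2),30),((*p,.006),down(-9.2),30)],deg=4)
E
```

```text
[ 0.46  0.23  0.25  1.7  -0.06  1.22 -1.01] 0.4031034762210566 [ 0.  -0.3 -1.4]
[ 0.44114838 -0.38552922]
at [ 0.4425 -0.3898  0.1479] t 17.4
  travel [-0.002, -0.004, 0.088] turn [0.1, -0.0, -0.3] rows 3
 -> [ 0.441 -0.386  0.06 ]
  travel [-0.0, -0.0, 0.054] turn [0.0, -0.0, -0.0] rows 2
 -> [ 0.441 -0.386  0.006]
```

Request:
step_arm(commands=[{"travel": [-0.001, -0.003, 0.03], "turn": [0, 0, -0.3]}, {"travel": [-0.001, -0.003, 0.065], "turn": [0, 0, -0.3]}, {"travel": [-0.001, -0.003, 0.1], "turn": [0, 0, -0.3]}, {"travel": [-0.001, -0.003, 0.125], "turn": [0, 0, -0.3]}, {"travel": [-0.001, -0.003, 0.137], "turn": [0, 0, -0.3]}])

```text
time: 17.9
position: [0.4425, -0.3791, 0.0098]
tool_rot: [-3.129, 0.242, 0.001]
ft_force: [-0.6, 1.4, -0.5]
grip_width: 0.405
grip_force: 25.0
```

Request:
step_arm(commands=[{"travel": [0, 0, 0.002], "turn": [0, 0, 0]}, {"travel": [0, 0, 0.004], "turn": [0, 0, 0]}])

```text
time: 18.1
position: [0.4444, -0.3824, 0.0103]
tool_rot: [3.132, -0.244, 0.006]
ft_force: [-0.7, -0.7, -0.6]
grip_width: 0.409
grip_force: 25.0
```

Request:
step_arm(commands=[{"travel": [0, 0, 0.001], "turn": [0, 0, 0]}, {"travel": [0, 0, 0.002], "turn": [0, 0, 0]}])

```text
time: 18.3
position: [0.4443, -0.3831, 0.009]
tool_rot: [3.131, -0.245, 0.007]
ft_force: [-0.1, -0.2, -1.1]
grip_width: 0.407
grip_force: 25.0
```

Request:
step_arm(commands=[{"travel": [0, 0.002, 0.002], "turn": [0, 0, 0]}, {"travel": [0, 0.002, 0.004], "turn": [0, 0, 0]}, {"travel": [0, 0.002, 0.005], "turn": [0, 0, 0]}])

```text
time: 18.6
position: [0.4429, -0.3846, 0.0026]
tool_rot: [-3.132, 0.245, -0.003]
ft_force: [-0.4, 0.4, -1.1]
grip_width: 0.406
grip_force: 25.0
```

Request:
step_arm(commands=[{"travel": [0, 0, 0.001], "turn": [0, 0, 0]}, {"travel": [0, 0, 0.002], "turn": [0, 0, 0]}])

```text
time: 18.8
position: [0.443, -0.3844, 0.0005]
tool_rot: [-3.132, 0.245, -0.003]
ft_force: [-0.1, -0.3, -0.8]
grip_width: 0.407
grip_force: 25.0
```

Request:
step_arm(commands=[{"travel": [0, 0, 0.001], "turn": [0, 0, 0]}, {"travel": [0, 0, 0.002], "turn": [0, 0, 0]}])

```text
time: 19.0
position: [0.443, -0.3844, -0.0014]
tool_rot: [-3.132, 0.245, -0.003]
ft_force: [0.1, 0.3, 2.5]
grip_width: 0.405
grip_force: 25.0
```

Request:
step_arm(commands=[{"travel": [0, 0, 0.001], "turn": [0, 0, 0]}, {"travel": [0, 0, 0.001], "turn": [0, 0, 0]}])

```text
time: 19.2
position: [0.443, -0.3844, -0.0015]
tool_rot: [-3.132, 0.245, -0.003]
ft_force: [-1.3, 1.3, 4.3]
grip_width: 0.403
grip_force: 25.0
```

Request:
step_arm(commands=[{"travel": [0, 0, 0], "turn": [0, 0, 0]}, {"travel": [0, 0, 0], "turn": [0, 0, 0]}, {"travel": [0, 0, 0], "turn": [0, 0, 0]}, {"travel": [0, 0, 0], "turn": [0, 0, 0]}], gripper=0.52)

```text
time: 19.6
position: [0.443, -0.3844, -0.0025]
tool_rot: [-3.132, 0.244, -0.003]
ft_force: [-1.0, 1.0, 0.1]
grip_width: 0.514
grip_force: 0.0
```

Request:
step_arm(commands=[{"travel": [0, 0, -0.02], "turn": [0, 0, 0]}, {"travel": [0, 0, -0.06], "turn": [0, 0, 0]}, {"travel": [0, 0, -0.1], "turn": [0, 0, 0]}, {"travel": [0, 0, -0.14], "turn": [0, 0, 0]}, {"travel": [0, 0, -0.18], "turn": [0, 0, 0]}])

```text
time: 20.1
position: [0.4424, -0.3843, 0.1792]
tool_rot: [-3.132, 0.245, -0.004]
ft_force: [0.5, -0.2, -1.0]
grip_width: 0.52
grip_force: 0.0
```

```bash
python3 - <<'E'
from plan import *
print(ctrl.get_state()["joint_positions"].round(2))
W=slope(YAW,15);L=1
plan([((.46,-.1,.2),down(0)),((.48,.112,.2),W),(rk(L,-.025,.1),slope(YAW,38))],deg=4)
E
```

```text
[ 0.46  0.2   0.25  1.67 -0.05  1.28 -1.01]
at [ 0.4424 -0.3843  0.1792] t 20.1
  travel [-0.013, -0.142, -0.01] turn [-0.0, -0.1, -4.5] rows 4
  travel [-0.003, -0.142, -0.011] turn [-0.0, -0.0, -4.4] rows 4
 -> [ 0.46 -0.1   0.2 ]
  travel [0.02, -0.212, 0.0] turn [0.2, 15.0, -1.8] rows 5
 -> [0.48  0.112 0.2  ]
  travel [0.039, 0.002, 0.048] turn [0.0, 11.5, -0.0] rows 3
  travel [0.029, 0.003, 0.055] turn [0.0, 11.5, -0.0] rows 3
 -> [0.58  0.11  0.128]
```

Request:
step_arm(commands=[{"travel": [-0.003, -0.036, -0.002], "turn": [0, 0, -1.1]}, {"travel": [-0.006, -0.071, -0.005], "turn": [0, 0, -2.2]}, {"travel": [-0.01, -0.107, -0.008], "turn": [0, 0, -3.3]}, {"travel": [-0.013, -0.142, -0.01], "turn": [0, 0, -4.5]}], gripper=0.75)

```text
time: 20.5
position: [0.4518, -0.2408, 0.188]
tool_rot: [3.139, -0.121, 0.004]
ft_force: [0.6, -0.3, -0.4]
grip_width: 0.731
grip_force: 0.0
```

Request:
step_arm(commands=[{"travel": [-0.001, -0.036, -0.003], "turn": [0, 0, -1.1]}, {"travel": [-0.002, -0.071, -0.006], "turn": [0, 0, -2.2]}, {"travel": [-0.003, -0.107, -0.009], "turn": [0, 0, -3.3]}, {"travel": [-0.003, -0.142, -0.011], "turn": [0, 0, -4.4]}])

```text
time: 20.9
position: [0.4597, -0.0989, 0.199]
tool_rot: [3.141, 0.0, 0.004]
ft_force: [1.2, 0.4, 0.3]
grip_width: 0.757
grip_force: 0.0
```

Request:
step_arm(commands=[{"travel": [0.004, -0.035, 0], "turn": [0, 3, -0.3]}, {"travel": [0.008, -0.075, 0], "turn": [0, 6, -0.7]}, {"travel": [0.012, -0.12, 0], "turn": [0.1, 9, -1]}, {"travel": [0.016, -0.165, 0], "turn": [0.1, 12, -1.4]}, {"travel": [0.02, -0.212, 0], "turn": [0.2, 15, -1.8]}])

```text
time: 21.4
position: [0.4799, 0.1132, 0.1992]
tool_rot: [-3.109, -0.048, -0.418]
ft_force: [0.9, 0.2, -0.4]
grip_width: 0.749
grip_force: 0.0
```

Request:
step_arm(commands=[{"travel": [0, 0, 0], "turn": [0, 0, 0]}, {"travel": [0.01, 0, 0.012], "turn": [0, 3, 0]}, {"travel": [0.02, 0.001, 0.024], "turn": [0, 6, 0]}, {"travel": [0.03, 0.002, 0.036], "turn": [0, 9, 0]}, {"travel": [0.039, 0.002, 0.048], "turn": [0, 11.5, 0]}])

```text
time: 21.9
position: [0.5304, 0.1106, 0.1623]
tool_rot: [-3.05, -0.047, -0.725]
ft_force: [0.0, -0.7, 0.4]
grip_width: 0.751
grip_force: 0.0
```

```bash
python3 - <<'E'
from plan import *
print(ctrl.get_state()["joint_positions"].round(2))
L=1
plan([(rk(L,-.018,.08),slope(YAW,38),20),(rk(L,-.01,0),slope(YAW,38),20)],deg=3.5)
E
```

```text
[ 0.01 -0.21 -0.32  2.18  0.1   0.71 -1.93]
at [0.5304 0.1106 0.1623] t 21.9
  travel [0.04, 0.002, 0.071] turn [0.1, 11.3, -0.0] rows 5
 -> [0.598 0.111 0.117]
  travel [0.011, 0.0, 0.08] turn [-0.0, -0.0, -0.0] rows 4
 -> [0.656 0.112 0.061]
```

Request:
step_arm(commands=[{"travel": [0.008, 0, 0.014], "turn": [0, 2.7, 0]}, {"travel": [0.016, 0.001, 0.028], "turn": [0, 5.4, 0]}, {"travel": [0.024, 0.001, 0.042], "turn": [0, 8, 0]}, {"travel": [0.032, 0.002, 0.056], "turn": [0, 10.7, 0]}, {"travel": [0.04, 0.002, 0.071], "turn": [0, 13.2, 0]}])

```text
time: 22.4
position: [0.5981, 0.1107, 0.1169]
tool_rot: [-2.943, -0.045, -1.069]
ft_force: [1.2, -0.8, 0.2]
grip_width: 0.751
grip_force: 0.0
```

```bash
python3 - <<'E'
from plan import *
print(ctrl.get_state()["joint_positions"].round(2))
L=1
plan([(rk(L,-.012,.02),slope(YAW,40),20),(rk(L,-.01,0),slope(YAW,40),20)],deg=3.5)
E
```

```text
[ 0.14 -0.08 -0.48  2.29  0.57  0.3  -2.38]
at [0.5981 0.1107 0.1169] t 22.4
  travel [0.006, 0.0, 0.06] turn [0.1, 0.1, -0.0] rows 3
 -> [0.641 0.112 0.075]
  travel [0.002, 0.0, 0.02] turn [-0.0, -0.0, -0.0] rows 1
 -> [0.656 0.112 0.061]
```

Request:
step_arm(commands=[{"travel": [0.001, 0, 0.012], "turn": [0, 0, 0]}, {"travel": [0.002, 0, 0.024], "turn": [0, 0, 0]}, {"travel": [0.003, 0, 0.036], "turn": [0, 0, 0]}, {"travel": [0.005, 0, 0.048], "turn": [0, 0, 0]}, {"travel": [0.006, 0, 0.06], "turn": [0, 0, 0]}])

```text
time: 22.9
position: [0.6374, 0.1095, 0.0775]
tool_rot: [-2.946, -0.042, -1.062]
ft_force: [-0.2, -0.7, 1.5]
grip_width: 0.752
grip_force: 0.0
```

```bash
python3 - <<'E'
from plan import *
print(ctrl.get_state()["joint_positions"].round(2))
L=1
plan([(rk(L,-.01,0),slope(YAW,40),20)],deg=3.5)
E
```

```text
[-0.01  0.07 -0.31  2.24  0.92  0.26 -2.69]
at [0.6374 0.1095 0.0775] t 22.9
  travel [0.004, -0.002, 0.024] turn [0.1, 0.4, -0.1] rows 2
 -> [0.656 0.112 0.062]
```

Request:
step_arm(commands=[{"travel": [-0.002, 0, -0.02], "turn": [0, 0, 0]}, {"travel": [-0.004, 0, -0.04], "turn": [0, 0, 0]}, {"travel": [-0.006, 0, -0.06], "turn": [0, 0, 0]}, {"travel": [-0.006, 0, -0.06], "turn": [0, 0, 0]}, {"travel": [-0.006, 0, -0.06], "turn": [0, 0, 0]}])

```text
time: 23.4
position: [0.5944, 0.1104, 0.1214]
tool_rot: [-2.943, -0.045, -1.065]
ft_force: [0.2, -0.4, -0.2]
grip_width: 0.753
grip_force: 0.0
```

```bash
python3 - <<'E'
from plan import *
print(ctrl.get_state()["joint_positions"].round(2))
plan([((.49,.11,.19),slope(YAW,15),25)],deg=4)
E
```

```text
[-0.01 -0.1  -0.33  2.3   0.56  0.32 -2.37]
at [0.5944 0.1104 0.1214] t 23.4
  travel [-0.018, -0.001, -0.06] turn [-0.0, -12.4, -0.0] rows 4
  travel [-0.031, -0.002, -0.054] turn [-0.0, -12.4, -0.0] rows 4
 -> [0.49 0.11 0.19]
```

Request:
step_arm(commands=[{"travel": [-0.005, 0, -0.015], "turn": [0, -3, 0]}, {"travel": [-0.009, 0, -0.03], "turn": [0, -6, 0]}, {"travel": [-0.013, 0, -0.045], "turn": [0, -9, 0]}, {"travel": [-0.018, -0.001, -0.06], "turn": [0, -12.4, 0]}, {"travel": [-0.018, -0.001, -0.06], "turn": [0, -12.4, 0]}])

```text
time: 23.9
position: [0.5438, 0.1101, 0.1574]
tool_rot: [-3.043, -0.045, -0.744]
ft_force: [0.2, 0.5, -0.1]
grip_width: 0.75
grip_force: 0.0
```

Request:
step_arm(commands=[{"travel": [-0.008, 0, -0.013], "turn": [0, -3, 0]}, {"travel": [-0.015, 0, -0.027], "turn": [0, -6, 0]}, {"travel": [-0.023, -0.001, -0.04], "turn": [0, -9, 0]}, {"travel": [-0.031, -0.002, -0.054], "turn": [0, -12.4, 0]}])

```text
time: 24.3
position: [0.489, 0.1094, 0.1878]
tool_rot: [-3.113, -0.046, -0.403]
ft_force: [-1.6, -0.4, -1.0]
grip_width: 0.749
grip_force: 0.0
```

Request:
step_arm(commands=[{"travel": [0, 0, 0], "turn": [0, 0, -7.2]}, {"travel": [0, 0, 0], "turn": [0, 0, -14.4]}, {"travel": [0, 0, 0], "turn": [0, 0, -21.6]}, {"travel": [0, 0, 0], "turn": [0, 0, -28.8]}, {"travel": [0, 0, 0], "turn": [0, 0, -36]}])

```text
time: 24.8
position: [0.4897, 0.1093, 0.1874]
tool_rot: [2.874, 0.989, 0.379]
ft_force: [0.7, 0.8, -0.2]
grip_width: 0.751
grip_force: 0.0
```

Request:
step_arm(commands=[{"travel": [0, 0, 0], "turn": [0, 0, -7.2]}, {"travel": [0, 0, 0], "turn": [0, 0, -14.4]}, {"travel": [0, 0, 0], "turn": [0, 0, -21.6]}, {"travel": [0, 0, 0], "turn": [0, 0, -28.8]}, {"travel": [0, 0, 0], "turn": [0, 0, -36]}])

```text
time: 25.3
position: [0.4897, 0.1093, 0.1874]
tool_rot: [2.375, 1.789, 0.316]
ft_force: [-0.3, -0.9, -0.1]
grip_width: 0.751
grip_force: 0.0
```

Request:
step_arm(commands=[{"travel": [0, 0, 0], "turn": [0, 0, -7.2]}, {"travel": [0, 0, 0], "turn": [0, 0, -14.4]}, {"travel": [0, 0, 0], "turn": [0, 0, -21.6]}, {"travel": [0, 0, 0], "turn": [0, 0, -28.8]}, {"travel": [0, 0, 0], "turn": [0, 0, -36]}])

```text
time: 25.8
position: [0.4898, 0.1093, 0.1874]
tool_rot: [1.677, 2.395, 0.226]
ft_force: [0.3, 0.2, 0.3]
grip_width: 0.751
grip_force: 0.0
```

Request:
step_arm(commands=[{"travel": [0, 0, 0], "turn": [0, 0, -7.2]}, {"travel": [0, 0, 0], "turn": [0, 0, -14.4]}, {"travel": [0, 0, 0], "turn": [0, 0, -21.6]}, {"travel": [0, 0, 0], "turn": [0, 0, -28.8]}, {"travel": [0, 0, 0], "turn": [0, 0, -36]}])

```text
time: 26.3
position: [0.4898, 0.1093, 0.1874]
tool_rot: [0.846, 2.766, 0.119]
ft_force: [0.1, 0.0, 0.3]
grip_width: 0.756
grip_force: 0.0
```

Request:
step_arm(commands=[{"travel": [0, 0, 0], "turn": [0, 0, -7.2]}, {"travel": [0, 0, 0], "turn": [0, 0, -14.4]}, {"travel": [0, 0, 0], "turn": [0, 0, -21.6]}, {"travel": [0, 0, 0], "turn": [0, 0, -28.8]}, {"travel": [0, 0, 0], "turn": [0, 0, -36]}])

```text
time: 26.8
position: [0.4898, 0.1094, 0.1875]
tool_rot: [-0.05, 2.881, 0.002]
ft_force: [0.6, -0.0, -0.1]
grip_width: 0.749
grip_force: 0.0
```

```bash
echo "F=Ro.from_euler('z',180,degrees=True)" >> plan.py; python3 - <<'E'
from plan import *
print(ctrl.get_state()["joint_positions"].round(2))
plan([((.545,.111,.155),slope(YAW,27)*F,25),(rk(1,-.016,.08),slope(YAW,40)*F,20)],deg=3.5)
E
```

```text
[-0.45 -0.19  0.1   2.06  0.12  1.02  1.21]
at [0.4898 0.1094 0.1875] t 26.8
  travel [-0.045, -0.0, 0.046] turn [-0.1, -12.1, 0.2] rows 4
 -> [0.545 0.111 0.155]
  travel [-0.032, -0.002, 0.057] turn [-0.0, -13.0, 0.0] rows 4
 -> [0.6   0.111 0.118]
```

Request:
step_arm(commands=[{"travel": [-0.011, 0, 0.011], "turn": [0, -3, 0]}, {"travel": [-0.022, 0, 0.023], "turn": [0, -6, 0]}, {"travel": [-0.034, 0, 0.035], "turn": [0, -9, 0]}, {"travel": [-0.045, 0, 0.046], "turn": [0, -12.1, 0.2]}])

```text
time: 27.2
position: [0.5455, 0.1115, 0.1546]
tool_rot: [-0.036, 2.668, 0.01]
ft_force: [-0.4, -0.9, 0.1]
grip_width: 0.751
grip_force: 0.0
```

Request:
step_arm(commands=[{"travel": [-0.007, 0, 0.012], "turn": [0, -2.6, 0]}, {"travel": [-0.013, -0.001, 0.023], "turn": [0, -5.2, 0]}, {"travel": [-0.02, -0.001, 0.035], "turn": [0, -7.8, 0]}, {"travel": [-0.026, -0.002, 0.046], "turn": [0, -10.4, 0]}, {"travel": [-0.032, -0.002, 0.057], "turn": [0, -13, 0]}])

```text
time: 27.7
position: [0.599, 0.1118, 0.1182]
tool_rot: [-0.034, 2.443, 0.016]
ft_force: [0.7, -1.0, -0.3]
grip_width: 0.753
grip_force: 0.0
```

```bash
python3 - <<'E'
from plan import *
print(ctrl.get_state()["joint_positions"].round(2))
plan([(rk(1,-.01,.02),slope(YAW,40)*F,15),(rk(1,-.01,.0),slope(YAW,40)*F,15)],deg=3.5)
E
```

```text
[-0.32 -0.09 -0.03  2.3   0.68  0.33  0.66]
at [0.599  0.1118 0.1182] t 27.7
  travel [-0.007, -0.001, 0.06] turn [0.0, 0.0, -0.2] rows 4
 -> [0.643 0.112 0.077]
  travel [0.0, -0.0, 0.02] turn [0.0, 0.0, -0.0] rows 2
 -> [0.656 0.113 0.061]
```

Request:
step_arm(commands=[{"travel": [-0.001, 0, 0.012], "turn": [0, 0, 0]}, {"travel": [-0.003, 0, 0.024], "turn": [0, 0, 0]}, {"travel": [-0.005, -0.001, 0.036], "turn": [0, 0, 0]}, {"travel": [-0.006, -0.001, 0.048], "turn": [0, 0, -0.2]}, {"travel": [-0.007, -0.001, 0.06], "turn": [0, 0, -0.2]}])

```text
time: 28.2
position: [0.6427, 0.1122, 0.0763]
tool_rot: [-0.039, 2.445, 0.014]
ft_force: [-0.4, 0.6, 0.2]
grip_width: 0.75
grip_force: 0.0
```

```bash
python3 - <<'E'
from plan import *
print(ctrl.get_state()["joint_positions"].round(2))
plan([(rk(1,-.01,.0),slope(YAW,40)*F,15)],deg=3.5)
E
```

```text
[-0.3   0.07 -0.02  2.24  0.9   0.24  0.46]
at [0.6427 0.1122 0.0763] t 28.2
  travel [-0.0, -0.0, 0.02] turn [0.0, -0.1, 0.0] rows 2
 -> [0.656 0.113 0.061]
```

Request:
step_arm(commands=[{"travel": [0, 0, 0.008], "turn": [0, 0, 0]}, {"travel": [0, 0, 0.015], "turn": [0, 0, 0]}, {"travel": [0, 0, 0.019], "turn": [0, 0, 0]}, {"travel": [0, 0, 0.019], "turn": [0, 0, 0]}])

```text
time: 28.6
position: [0.6546, 0.1124, 0.0622]
tool_rot: [-0.038, 2.445, 0.013]
ft_force: [0.2, 0.7, 0.5]
grip_width: 0.75
grip_force: 0.0
```

Request:
step_arm(commands=[{"travel": [0, 0, 0], "turn": [0, 0, 0]}, {"travel": [0, 0, 0], "turn": [0, 0, 0]}, {"travel": [0, 0, 0], "turn": [0, 0, 0]}, {"travel": [0, 0, 0], "turn": [0, 0, 0]}, {"travel": [0, 0, 0], "turn": [0, 0, 0]}], gripper=0.2, force=25)

```text
time: 29.1
position: [0.6554, 0.1124, 0.0646]
tool_rot: [-0.037, 2.442, 0.013]
ft_force: [-0.8, -0.4, 2.4]
grip_width: 0.408
grip_force: 25.0
```

Request:
step_arm(commands=[{"travel": [0, 0, 0], "turn": [0, 0, 0]}, {"travel": [0, 0, 0], "turn": [0, 0, 0]}])

```text
time: 29.3
position: [0.6554, 0.1124, 0.0645]
tool_rot: [-0.037, 2.442, 0.013]
ft_force: [-2.2, -0.9, 3.3]
grip_width: 0.402
grip_force: 25.0
```

Request:
step_arm(commands=[{"travel": [0, 0, -0.006], "turn": [0, 0, 0]}, {"travel": [0, 0, -0.018], "turn": [0, 0, 0]}, {"travel": [0, 0, -0.035], "turn": [0, 0, 0]}, {"travel": [0, 0, -0.05], "turn": [0, 0, 0]}, {"travel": [0, 0, -0.055], "turn": [0, 0, 0]}])

```text
time: 29.8
position: [0.6196, 0.1117, 0.1073]
tool_rot: [-0.037, 2.442, 0.014]
ft_force: [0.1, 0.0, -0.7]
grip_width: 0.409
grip_force: 25.0
```

Request:
step_arm(commands=[{"travel": [0.005, 0, -0.015], "turn": [0, 0, 0]}, {"travel": [0.015, 0, -0.03], "turn": [0, 0, 0]}, {"travel": [0.025, 0, -0.045], "turn": [0, 0, 0]}, {"travel": [0.035, 0, -0.06], "turn": [0, 0, 0]}, {"travel": [0.035, 0, -0.06], "turn": [0, 0, 0]}])

```text
time: 30.3
position: [0.5534, 0.1094, 0.1296]
tool_rot: [-0.038, 2.443, 0.013]
ft_force: [0.4, -0.4, -1.0]
grip_width: 0.406
grip_force: 25.0
```

```bash
python3 - <<'E'
from plan import *
s=ctrl.get_state();print(s["joint_positions"].round(2),s["grip_width"],s["ft_force"].round(1))
p=tray(*OR,-.014,.046);print(p)
plan([((.49,.15,.19),slope(2.8,12)*F,25),((*p,.12),down(2.8)*F),((*p,.012),down(2.8)*F,30)],deg=4)
E
```

```text
[-0.32 -0.22 -0.07  2.38  0.62  0.38  0.7 ] 0.4063567321238646 [ 0.4 -0.4 -1. ]
[0.47176962 0.37726119]
at [0.5534 0.1094 0.1296] t 30.3
  travel [0.004, 0.021, -0.043] turn [-0.2, 14.0, -0.5] rows 4
  travel [0.015, 0.022, -0.041] turn [-0.3, 14.0, -0.4] rows 4
 -> [0.49 0.15 0.19]
  travel [0.011, 0.114, 0.034] turn [0.0, 6.0, -0.0] rows 3
  travel [0.007, 0.114, 0.034] turn [0.0, 6.0, -0.0] rows 3
 -> [0.472 0.378 0.12 ]
  travel [-0.0, -0.0, 0.108] turn [0.0, 0.0, -0.0] rows 4
 -> [0.472 0.378 0.012]
```

Request:
step_arm(commands=[{"travel": [0, 0.005, -0.01], "turn": [0, 3.5, 0]}, {"travel": [0, 0.01, -0.021], "turn": [0, 7, -0.2]}, {"travel": [0.001, 0.015, -0.032], "turn": [-0.1, 10.5, -0.3]}, {"travel": [0.004, 0.021, -0.043], "turn": [-0.2, 14, -0.5]}, {"travel": [0.004, 0.021, -0.043], "turn": [-0.2, 14, -0.5]}])

```text
time: 30.8
position: [0.5258, 0.1308, 0.1624]
tool_rot: [-0.054, 2.683, 0.012]
ft_force: [0.7, 1.5, -0.4]
grip_width: 0.408
grip_force: 25.0
```

Request:
step_arm(commands=[{"travel": [0.003, 0.005, -0.01], "turn": [0, 3.5, 0]}, {"travel": [0.007, 0.011, -0.02], "turn": [-0.1, 7, -0.2]}, {"travel": [0.011, 0.016, -0.03], "turn": [-0.2, 10.5, -0.3]}, {"travel": [0.015, 0.022, -0.041], "turn": [-0.3, 14, -0.4]}])

```text
time: 31.2
position: [0.491, 0.1494, 0.1893]
tool_rot: [-0.069, 2.933, 0.005]
ft_force: [0.9, 0.1, -0.6]
grip_width: 0.409
grip_force: 25.0
```

Request:
step_arm(commands=[{"travel": [0.003, 0.028, 0.008], "turn": [0, 1.5, 0]}, {"travel": [0.005, 0.057, 0.017], "turn": [0, 3, 0]}, {"travel": [0.008, 0.085, 0.026], "turn": [0, 4.5, 0]}, {"travel": [0.011, 0.114, 0.034], "turn": [0, 6, 0]}])

```text
time: 31.6
position: [0.4823, 0.2639, 0.1529]
tool_rot: [-0.07, 3.036, 0.002]
ft_force: [-0.2, 0.2, -0.5]
grip_width: 0.406
grip_force: 25.0
```

Request:
step_arm(commands=[{"travel": [0.002, 0.028, 0.008], "turn": [0, 1.5, 0]}, {"travel": [0.004, 0.057, 0.017], "turn": [0, 3, 0]}, {"travel": [0.006, 0.085, 0.026], "turn": [0, 4.5, 0]}, {"travel": [0.007, 0.114, 0.034], "turn": [0, 6, 0]}, {"travel": [0.007, 0.114, 0.034], "turn": [0, 6, 0]}])

```text
time: 32.1
position: [0.4715, 0.3811, 0.1167]
tool_rot: [0.081, -3.139, -0.0]
ft_force: [-1.1, 0.5, -0.8]
grip_width: 0.407
grip_force: 25.0
```

```bash
python3 - <<'E'
from plan import *
s=ctrl.get_state();print(s["joint_positions"].round(2),s["grip_width"],s["ft_force"].round(1))
p=tray(*OR,-.014,.046);print(p)
plan([((*p,.012),down(2.8)*F,30)],deg=4)
E
```

```text
[-0.67  0.29 -0.06  1.68  0.02  1.17  0.89] 0.40686386755616927 [-1.1  0.5 -0.8]
[0.47176962 0.37726119]
at [0.4715 0.3811 0.1167] t 32.1
  travel [-0.0, -0.004, 0.105] turn [0.0, -0.1, 0.2] rows 4
 -> [0.472 0.377 0.012]
```

Request:
step_arm(commands=[{"travel": [0, -0.002, 0.03], "turn": [0, 0, 0]}, {"travel": [0, -0.002, 0.06], "turn": [0, 0, 0]}, {"travel": [0, -0.002, 0.085], "turn": [0, 0, 0]}, {"travel": [0, -0.002, 0.102], "turn": [0, 0, 0]}, {"travel": [0, -0.002, 0.105], "turn": [0, 0, 0]}])

```text
time: 32.6
position: [0.4719, 0.3728, 0.0118]
tool_rot: [0.073, -3.138, 0.006]
ft_force: [-0.6, -0.8, -0.1]
grip_width: 0.406
grip_force: 25.0
```

Request:
step_arm(commands=[{"travel": [0, 0, 0.001], "turn": [0, 0, 0]}, {"travel": [0, 0, 0.002], "turn": [0, 0, 0]}])

```text
time: 32.8
position: [0.474, 0.3759, 0.0143]
tool_rot: [-0.075, 3.138, 0.002]
ft_force: [-0.8, 0.7, -0.3]
grip_width: 0.404
grip_force: 25.0
```

Request:
step_arm(commands=[{"travel": [0, 0, 0.001], "turn": [0, 0, 0]}, {"travel": [0, 0, 0.003], "turn": [0, 0, 0]}])

```text
time: 33.0
position: [0.4738, 0.3763, 0.0115]
tool_rot: [-0.076, 3.138, 0.003]
ft_force: [0.1, -1.0, -1.1]
grip_width: 0.406
grip_force: 25.0
```

Request:
step_arm(commands=[{"travel": [0, 0, 0.001], "turn": [0, 0, 0]}, {"travel": [0, 0, 0.002], "turn": [0, 0, 0]}])

```text
time: 33.2
position: [0.4731, 0.376, 0.0086]
tool_rot: [-0.076, 3.14, 0.002]
ft_force: [-0.1, 1.6, -0.8]
grip_width: 0.402
grip_force: 25.0
```

Request:
step_arm(commands=[{"travel": [0, 0, 0.002], "turn": [0, 0, 0]}, {"travel": [0, 0, 0.004], "turn": [0, 0, 0]}])

```text
time: 33.4
position: [0.473, 0.3759, 0.0043]
tool_rot: [-0.076, 3.14, 0.001]
ft_force: [0.3, 0.9, -1.1]
grip_width: 0.408
grip_force: 25.0
```

Request:
step_arm(commands=[{"travel": [0, 0, 0.001], "turn": [0, 0, 0]}, {"travel": [0, 0, 0.002], "turn": [0, 0, 0]}])

```text
time: 33.6
position: [0.4729, 0.3758, 0.0022]
tool_rot: [-0.076, 3.14, 0.001]
ft_force: [-0.3, -0.3, -0.3]
grip_width: 0.406
grip_force: 25.0
```

Request:
step_arm(commands=[{"travel": [0, 0, 0.001], "turn": [0, 0, 0]}, {"travel": [0, 0, 0.001], "turn": [0, 0, 0]}])

```text
time: 33.8
position: [0.4729, 0.3757, 0.0013]
tool_rot: [-0.076, 3.14, 0.001]
ft_force: [0.3, -0.1, -0.8]
grip_width: 0.404
grip_force: 25.0
```

Request:
step_arm(commands=[{"travel": [0, 0, 0.001], "turn": [0, 0, 0]}, {"travel": [0, 0, 0.001], "turn": [0, 0, 0]}])

```text
time: 34.0
position: [0.4731, 0.3759, 0.0005]
tool_rot: [-0.076, 3.14, 0.001]
ft_force: [0.1, 0.0, -0.2]
grip_width: 0.406
grip_force: 25.0
```

Request:
step_arm(commands=[{"travel": [0, 0, 0.001], "turn": [0, 0, 0]}, {"travel": [0, 0, 0.001], "turn": [0, 0, 0]}])

```text
time: 34.2
position: [0.4731, 0.3759, 0.0005]
tool_rot: [-0.076, 3.14, 0.001]
ft_force: [-2.4, -0.7, 5.4]
grip_width: 0.404
grip_force: 25.0
```

Request:
step_arm(commands=[{"travel": [0, 0, 0], "turn": [0, 0, 0]}, {"travel": [0, 0, 0], "turn": [0, 0, 0]}, {"travel": [0, 0, 0], "turn": [0, 0, 0]}, {"travel": [0, 0, 0], "turn": [0, 0, 0]}], gripper=0.52)

```text
time: 34.6
position: [0.4729, 0.3758, -0.0008]
tool_rot: [-0.076, 3.14, 0.001]
ft_force: [0.4, -0.9, -0.3]
grip_width: 0.518
grip_force: 0.0
```

Request:
step_arm(commands=[{"travel": [0, 0, -0.02], "turn": [0, 0, 0]}, {"travel": [0, 0, -0.06], "turn": [0, 0, 0]}, {"travel": [0, 0, -0.1], "turn": [0, 0, 0]}, {"travel": [0, 0, -0.145], "turn": [0, 0, 0]}, {"travel": [0, 0, -0.19], "turn": [0, 0, 0]}])

```text
time: 35.1
position: [0.4726, 0.3754, 0.1909]
tool_rot: [-0.076, 3.141, 0.001]
ft_force: [0.0, -0.1, -0.1]
grip_width: 0.52
grip_force: 0.0
```

```bash
python3 - <<'E'
from plan import *
print(ctrl.get_state()["joint_positions"].round(2))
plan([((.47,.12,.2),slope(YAW,5)*F),((.49,-.054,.19),slope(YAW,15)*F),((.545,-.054,.155),slope(YAW,27)*F,25),(rk(-1,-.014,.08),slope(YAW,40)*F,20)],deg=3.5)
E
```

```text
[-0.67  0.23 -0.05  1.6   0.01  1.31  0.89]
at [0.4726 0.3754 0.1909] t 35.1
  travel [0.007, -0.127, -0.005] turn [0.0, -2.5, 0.5] rows 3
  travel [0.007, -0.128, -0.005] turn [0.1, -2.5, 0.5] rows 3
 -> [0.47 0.12 0.2 ]
  travel [-0.014, -0.175, 0.012] turn [-0.0, -10.0, -0.0] rows 4
 -> [ 0.49  -0.054  0.19 ]
  travel [-0.044, -0.001, 0.048] turn [-0.0, -12.0, -0.0] rows 4
 -> [ 0.545 -0.054  0.155]
  travel [-0.039, -0.002, 0.059] turn [-0.0, -13.0, -0.0] rows 4
 -> [ 0.606 -0.054  0.12 ]
```

Request:
step_arm(commands=[{"travel": [0.002, -0.032, -0.001], "turn": [0, -0.6, 0.1]}, {"travel": [0.003, -0.063, -0.002], "turn": [0, -1.2, 0.2]}, {"travel": [0.005, -0.095, -0.004], "turn": [0, -1.9, 0.4]}, {"travel": [0.007, -0.127, -0.005], "turn": [0, -2.5, 0.5]}], gripper=0.75)

```text
time: 35.5
position: [0.4719, 0.2473, 0.1945]
tool_rot: [-0.061, 3.096, 0.003]
ft_force: [1.5, -0.5, -0.1]
grip_width: 0.733
grip_force: 0.0
```

Request:
step_arm(commands=[{"travel": [0.002, -0.032, -0.001], "turn": [0, -0.6, 0.1]}, {"travel": [0.003, -0.064, -0.002], "turn": [0, -1.2, 0.2]}, {"travel": [0.005, -0.096, -0.004], "turn": [0, -1.9, 0.4]}, {"travel": [0.007, -0.128, -0.005], "turn": [0, -2.5, 0.5]}])

```text
time: 35.9
position: [0.4697, 0.119, 0.1991]
tool_rot: [-0.047, 3.053, 0.005]
ft_force: [0.6, -1.0, -0.5]
grip_width: 0.748
grip_force: 0.0
```

Request:
step_arm(commands=[{"travel": [-0.003, -0.035, 0.002], "turn": [0, -2, 0]}, {"travel": [-0.006, -0.07, 0.005], "turn": [0, -4, 0]}, {"travel": [-0.008, -0.105, 0.007], "turn": [0, -6, 0]}, {"travel": [-0.011, -0.14, 0.01], "turn": [0, -8, 0]}, {"travel": [-0.014, -0.175, 0.012], "turn": [0, -10, 0]}])

```text
time: 36.4
position: [0.4901, -0.0555, 0.1879]
tool_rot: [-0.044, 2.877, 0.008]
ft_force: [0.6, -0.1, 0.3]
grip_width: 0.751
grip_force: 0.0
```

Request:
step_arm(commands=[{"travel": [-0.011, 0, 0.012], "turn": [0, -3, 0]}, {"travel": [-0.022, 0, 0.024], "turn": [0, -6, 0]}, {"travel": [-0.033, -0.001, 0.036], "turn": [0, -9, 0]}, {"travel": [-0.044, -0.001, 0.048], "turn": [0, -12, 0]}, {"travel": [-0.044, -0.001, 0.048], "turn": [0, -12, 0]}])

```text
time: 36.9
position: [0.5434, -0.0534, 0.1506]
tool_rot: [-0.04, 2.673, 0.012]
ft_force: [-0.2, 0.0, -1.0]
grip_width: 0.752
grip_force: 0.0
```

```bash
python3 - <<'E'
from plan import *
print(ctrl.get_state()["joint_positions"].round(2))
plan([(rk(-1,-.014,.08),slope(YAW,40)*F,20)],deg=3)
E
```

```text
[-0.3  -0.22  0.35  2.21  0.05  0.67  1.63]
at [ 0.5434 -0.0534  0.1506] t 36.9
  travel [-0.042, -0.002, 0.056] turn [0.1, -13.2, -0.1] rows 5
 -> [ 0.606 -0.053  0.12 ]
```

Request:
step_arm(commands=[{"travel": [-0.008, 0, 0.011], "turn": [0, -2.6, 0]}, {"travel": [-0.017, -0.001, 0.022], "turn": [0, -5.2, 0]}, {"travel": [-0.025, -0.001, 0.034], "turn": [0, -7.8, 0]}, {"travel": [-0.034, -0.002, 0.045], "turn": [0, -10.4, 0]}, {"travel": [-0.042, -0.002, 0.056], "turn": [0, -13.2, 0]}])

```text
time: 37.4
position: [0.6091, -0.0535, 0.1231]
tool_rot: [-0.037, 2.437, 0.015]
ft_force: [0.5, 0.9, -0.2]
grip_width: 0.753
grip_force: 0.0
```

```bash
python3 - <<'E'
from plan import *
print(ctrl.get_state()["joint_positions"].round(2))
plan([(rk(-1,-.01,.02),slope(YAW,40)*F,12)],deg=3)
E
```

```text
[-0.37 -0.14  0.45  2.32 -0.1   0.25  1.78]
at [ 0.6091 -0.0535  0.1231] t 37.4
  travel [0.0, 0.0, 0.03] turn [0.0, 0.2, -0.0] rows 3
  travel [0.0, 0.0, 0.031] turn [0.0, 0.1, -0.1] rows 3
 -> [ 0.648 -0.052  0.077]
```

Request:
step_arm(commands=[{"travel": [0, 0, 0.01], "turn": [0, 0, 0]}, {"travel": [0, 0, 0.02], "turn": [0, 0, 0]}, {"travel": [0, 0, 0.03], "turn": [0, 0, 0]}])

```text
time: 37.7
position: [0.628, -0.0524, 0.0997]
tool_rot: [-0.038, 2.44, 0.017]
ft_force: [0.3, -0.1, 0.3]
grip_width: 0.752
grip_force: 0.0
```

Request:
step_arm(commands=[{"travel": [0, 0, 0.01], "turn": [0, 0, 0]}, {"travel": [0, 0, 0.02], "turn": [0, 0, 0]}, {"travel": [0, 0, 0.031], "turn": [0, 0, 0]}, {"travel": [0, 0, 0.031], "turn": [0, 0, 0]}])

```text
time: 38.1
position: [0.6479, -0.0512, 0.0752]
tool_rot: [-0.038, 2.441, 0.017]
ft_force: [-0.1, -0.2, -0.4]
grip_width: 0.749
grip_force: 0.0
```

```bash
python3 - <<'E'
from plan import *
print(ctrl.get_state()["joint_positions"].round(2))
plan([(rk(-1,-.01,.0),slope(YAW,40)*F,12)],deg=3)
E
```

```text
[-0.49  0.06  0.59  2.27 -0.75  0.16  2.39]
at [ 0.6479 -0.0512  0.0752] t 38.1
  travel [-0.001, -0.001, 0.019] turn [0.1, 0.1, -0.1] rows 2
 -> [ 0.661 -0.052  0.061]
```

Request:
step_arm(commands=[{"travel": [0, -0.001, 0.005], "turn": [0, 0.7, 0]}, {"travel": [0, -0.001, 0.01], "turn": [0, 1.4, 0]}, {"travel": [0, -0.001, 0.015], "turn": [0, 2, 0]}, {"travel": [0, -0.001, 0.017], "turn": [0, 2, 0]}])

```text
time: 38.5
position: [0.6593, -0.0526, 0.0629]
tool_rot: [-0.038, 2.474, 0.015]
ft_force: [0.2, 0.0, -0.6]
grip_width: 0.747
grip_force: 0.0
```

```bash
python3 - <<'E'
from plan import *
s=ctrl.get_state();print(s["joint_positions"].round(2));p=s["position"];print((p-LANE[-1])@U,(p-LANE[-1])@N)
plan([(rk(-1,-.01,.0),slope(YAW,40)*F,12)],deg=3)
E
```

```text
[-0.48  0.12  0.59  2.23 -0.77  0.2   2.39]
-0.010040367579445443 -0.021704869389351
at [ 0.6593 -0.0526  0.0629] t 38.5
  travel [-0.0, 0.001, 0.003] turn [0.0, -1.8, -0.0] rows 1
 -> [ 0.661 -0.052  0.061]
```

Well placed. I'll close the fingers and draw the tube out.

Request:
step_arm(commands=[{"travel": [0, 0, 0], "turn": [0, 0, 0]}, {"travel": [0, 0, 0], "turn": [0, 0, 0]}, {"travel": [0, 0, 0], "turn": [0, 0, 0]}, {"travel": [0, 0, 0], "turn": [0, 0, 0]}, {"travel": [0, 0, 0], "turn": [0, 0, 0]}], gripper=0.2, force=25)

```text
time: 39.0
position: [0.6584, -0.0527, 0.0627]
tool_rot: [-0.037, 2.474, 0.015]
ft_force: [-1.0, -0.4, 0.7]
grip_width: 0.407
grip_force: 25.0
```

Request:
step_arm(commands=[{"travel": [0, 0, 0], "turn": [0, 0, 0]}, {"travel": [0, 0, 0], "turn": [0, 0, 0]}])

```text
time: 39.2
position: [0.6584, -0.0527, 0.0627]
tool_rot: [-0.037, 2.474, 0.015]
ft_force: [-2.2, 0.5, 1.8]
grip_width: 0.408
grip_force: 25.0
```

Request:
step_arm(commands=[{"travel": [0, 0, -0.006], "turn": [0, 0, 0]}, {"travel": [0, 0, -0.018], "turn": [0, 0, 0]}, {"travel": [0, 0, -0.035], "turn": [0, 0, 0]}, {"travel": [0, 0, -0.05], "turn": [0, 0, 0]}, {"travel": [0, 0, -0.055], "turn": [0, 0, 0]}])

```text
time: 39.7
position: [0.624, -0.0537, 0.1066]
tool_rot: [-0.038, 2.474, 0.016]
ft_force: [-0.0, -0.6, -1.6]
grip_width: 0.405
grip_force: 25.0
```

Request:
step_arm(commands=[{"travel": [0.005, 0, -0.015], "turn": [0, 0, 0]}, {"travel": [0.015, 0, -0.03], "turn": [0, 0, 0]}, {"travel": [0.025, 0, -0.045], "turn": [0, 0, 0]}, {"travel": [0.035, 0, -0.06], "turn": [0, 0, 0]}, {"travel": [0.035, 0, -0.06], "turn": [0, 0, 0]}])

```text
time: 40.2
position: [0.5582, -0.056, 0.131]
tool_rot: [-0.036, 2.475, 0.016]
ft_force: [-0.8, 0.2, -2.1]
grip_width: 0.406
grip_force: 25.0
```

```bash
python3 - <<'E'
from plan import *
s=ctrl.get_state();print(s["joint_positions"].round(2),s["grip_width"],s["ft_force"].round(1))
p=tray(*OR,-.012,-.046);print(p)
Q=slope(2.8,-2)*F
plan([((.49,.02,.19),slope(2.8,12)*F,25),((*p,.12),Q),((*p,.012),Q,30)],deg=4)
E
```

```text
[-0.43 -0.29  0.49  2.38  0.17  0.36  1.55] 0.4058991549756117 [-0.8  0.2 -2.1]
[0.47826142 0.28546872]
at [ 0.5582 -0.056   0.131 ] t 40.2
  travel [0.008, 0.039, -0.043] turn [-0.2, 13.1, -0.5] rows 4
  travel [0.017, 0.039, -0.041] turn [-0.1, 13.1, -0.5] rows 4
 -> [0.49 0.02 0.19]
  travel [0.007, 0.133, 0.034] turn [-0.0, 7.0, -0.0] rows 4
  travel [0.002, 0.133, 0.035] turn [-0.0, 7.0, -0.0] rows 4
 -> [0.478 0.285 0.12 ]
  travel [-0.004, 0.0, 0.108] turn [-0.0, -0.0, -0.0] rows 4
 -> [0.478 0.285 0.012]
```

Request:
step_arm(commands=[{"travel": [-0.002, 0.005, -0.006], "turn": [0, 3.3, 0]}, {"travel": [-0.002, 0.014, -0.016], "turn": [0, 6.6, -0.2]}, {"travel": [0.001, 0.026, -0.03], "turn": [-0.1, 10, -0.4]}, {"travel": [0.008, 0.039, -0.043], "turn": [-0.2, 13.1, -0.5]}, {"travel": [0.008, 0.039, -0.043], "turn": [-0.2, 13.1, -0.5]}])

```text
time: 40.7
position: [0.5275, -0.0162, 0.1618]
tool_rot: [-0.058, 2.7, 0.013]
ft_force: [-0.7, -0.7, -2.0]
grip_width: 0.41
grip_force: 25.0
```

Request:
step_arm(commands=[{"travel": [0.004, 0.01, -0.01], "turn": [0, 3.3, 0]}, {"travel": [0.008, 0.02, -0.02], "turn": [0, 6.6, -0.2]}, {"travel": [0.012, 0.03, -0.03], "turn": [-0.1, 10, -0.4]}, {"travel": [0.017, 0.039, -0.041], "turn": [-0.1, 13.1, -0.5]}])

```text
time: 41.1
position: [0.4917, 0.0195, 0.1894]
tool_rot: [-0.071, 2.932, 0.006]
ft_force: [-0.3, 0.3, -0.4]
grip_width: 0.408
grip_force: 25.0
```

Request:
step_arm(commands=[{"travel": [0.002, 0.033, 0.008], "turn": [0, 1.7, 0]}, {"travel": [0.003, 0.066, 0.017], "turn": [0, 3.5, 0]}, {"travel": [0.005, 0.1, 0.026], "turn": [0, 5.2, 0]}, {"travel": [0.007, 0.133, 0.034], "turn": [0, 7, 0]}])

```text
time: 41.5
position: [0.4857, 0.1532, 0.1536]
tool_rot: [-0.074, 3.054, 0.001]
ft_force: [0.7, -0.2, 0.2]
grip_width: 0.409
grip_force: 25.0
```

Request:
step_arm(commands=[{"travel": [0, 0.033, 0.008], "turn": [0, 1.7, 0]}, {"travel": [0.001, 0.066, 0.017], "turn": [0, 3.5, 0]}, {"travel": [0.001, 0.1, 0.026], "turn": [0, 5.2, 0]}, {"travel": [0.002, 0.133, 0.035], "turn": [0, 7, 0]}, {"travel": [0.002, 0.133, 0.035], "turn": [0, 7, 0]}])

```text
time: 42.0
position: [0.4787, 0.2901, 0.1166]
tool_rot: [0.085, -3.104, 0.002]
ft_force: [0.0, -0.6, -1.8]
grip_width: 0.409
grip_force: 25.0
```

```bash
python3 - <<'E'
from plan import *
s=ctrl.get_state();print(s["joint_positions"].round(2),s["grip_width"],s["ft_force"].round(1))
p=tray(*OR,-.012,-.046);print(p)
plan([((*p,.012),slope(2.8,-2)*F,30)],deg=4)
E
```

```text
[-0.69  0.22  0.13  1.77 -0.05  1.18  1.08] 0.4086042568103306 [ 0.  -0.6 -1.8]
[0.47826142 0.28546872]
at [0.4787 0.2901 0.1166] t 42.0
  travel [-0.003, -0.005, 0.105] turn [-0.0, -0.1, 0.3] rows 4
 -> [0.478 0.285 0.012]
```

Request:
step_arm(commands=[{"travel": [-0.001, -0.002, 0.03], "turn": [0, 0, 0]}, {"travel": [-0.002, -0.002, 0.06], "turn": [0, 0, 0]}, {"travel": [-0.003, -0.002, 0.085], "turn": [0, 0, 0]}, {"travel": [-0.003, -0.002, 0.102], "turn": [0, 0, 0]}, {"travel": [-0.003, -0.002, 0.105], "turn": [0, 0, 0]}])

```text
time: 42.5
position: [0.4781, 0.2808, 0.0116]
tool_rot: [0.074, -3.103, 0.008]
ft_force: [-0.5, -0.9, -1.5]
grip_width: 0.405
grip_force: 25.0
```

Request:
step_arm(commands=[{"travel": [0, 0, 0.001], "turn": [0, 0, 0]}, {"travel": [0, 0, 0.003], "turn": [0, 0, 0]}, {"travel": [0, 0, 0.004], "turn": [0, 0, 0]}])

```text
time: 42.8
position: [0.4801, 0.2835, 0.0119]
tool_rot: [0.076, -3.108, 0.002]
ft_force: [0.1, -0.3, -0.6]
grip_width: 0.405
grip_force: 25.0
```

Request:
step_arm(commands=[{"travel": [0, 0, 0.001], "turn": [0, 0, 0]}, {"travel": [0, 0, 0.002], "turn": [0, 0, 0]}])

```text
time: 43.0
position: [0.4795, 0.2835, 0.0095]
tool_rot: [0.076, -3.107, 0.002]
ft_force: [0.0, -0.3, -1.7]
grip_width: 0.407
grip_force: 25.0
```

Request:
step_arm(commands=[{"travel": [0, 0.001, 0.002], "turn": [0, 0, 0]}, {"travel": [0, 0.001, 0.004], "turn": [0, 0, 0]}, {"travel": [0, 0.001, 0.004], "turn": [0, 0, 0]}])

```text
time: 43.3
position: [0.4786, 0.2841, 0.0046]
tool_rot: [0.076, -3.106, 0.004]
ft_force: [-0.1, -0.5, -1.7]
grip_width: 0.406
grip_force: 25.0
```

Request:
step_arm(commands=[{"travel": [0, 0, 0.001], "turn": [0, 0, 0]}, {"travel": [0, 0, 0.002], "turn": [0, 0, 0]}])

```text
time: 43.5
position: [0.4789, 0.2842, 0.0029]
tool_rot: [0.076, -3.106, 0.003]
ft_force: [0.5, -0.3, -1.4]
grip_width: 0.407
grip_force: 25.0
```

Request:
step_arm(commands=[{"travel": [0, 0, 0.001], "turn": [0, 0, 0]}, {"travel": [0, 0, 0.001], "turn": [0, 0, 0]}])

```text
time: 43.7
position: [0.4787, 0.2841, 0.0018]
tool_rot: [0.076, -3.106, 0.003]
ft_force: [-0.0, 0.8, -1.7]
grip_width: 0.408
grip_force: 25.0
```

Request:
step_arm(commands=[{"travel": [0, 0, 0.001], "turn": [0, 0, 0]}, {"travel": [0, 0, 0.001], "turn": [0, 0, 0]}])

```text
time: 43.9
position: [0.4788, 0.2842, 0.0012]
tool_rot: [0.076, -3.106, 0.003]
ft_force: [-1.4, -0.1, 1.4]
grip_width: 0.406
grip_force: 25.0
```

Contact. I'll press 1 mm further, release, lift and look.

Request:
step_arm(commands=[{"travel": [0, 0, 0.001], "turn": [0, 0, 0]}, {"travel": [0, 0, 0.001], "turn": [0, 0, 0]}])

```text
time: 44.1
position: [0.4788, 0.2842, 0.0011]
tool_rot: [0.076, -3.106, 0.003]
ft_force: [-2.5, -1.7, 6.8]
grip_width: 0.406
grip_force: 25.0
```

Request:
step_arm(commands=[{"travel": [0, 0, 0], "turn": [0, 0, 0]}, {"travel": [0, 0, 0], "turn": [0, 0, 0]}, {"travel": [0, 0, 0], "turn": [0, 0, 0]}, {"travel": [0, 0, 0], "turn": [0, 0, 0]}], gripper=0.52)

```text
time: 44.5
position: [0.4786, 0.2841, -0.0002]
tool_rot: [0.076, -3.106, 0.003]
ft_force: [-0.7, -0.6, 0.0]
grip_width: 0.516
grip_force: 0.0
```

Request:
step_arm(commands=[{"travel": [0, 0, -0.02], "turn": [0, 0, 0]}, {"travel": [0, 0, -0.06], "turn": [0, 0, 0]}, {"travel": [0, 0, -0.1], "turn": [0, 0, 0]}, {"travel": [0, 0, -0.145], "turn": [0, 0, 0]}, {"travel": [0, 0, -0.19], "turn": [0, 0, 0]}])

```text
time: 45.0
position: [0.485, 0.2844, 0.1914]
tool_rot: [0.076, -3.106, 0.004]
ft_force: [1.3, 0.7, 0.1]
grip_width: 0.52
grip_force: 0.0
```

Request:
step_arm(commands=[{"travel": [0, -0.04, 0], "turn": [0, 0, 0]}, {"travel": [0, -0.08, 0], "turn": [0, 0, 0]}, {"travel": [0, -0.12, 0], "turn": [0, 0, 0]}, {"travel": [0, -0.16, 0], "turn": [0, 0, 0]}, {"travel": [0, -0.2, 0], "turn": [0, 0, 0]}])

```text
time: 45.5
position: [0.4949, 0.0834, 0.1901]
tool_rot: [0.076, -3.107, 0.003]
ft_force: [0.1, 0.4, -1.0]
grip_width: 0.521
grip_force: 0.0
```

Request:
step_arm(commands=[{"travel": [0, -0.03, 0], "turn": [0, 0, 0]}, {"travel": [0, -0.06, 0], "turn": [0, 0, 0]}, {"travel": [0, -0.08, 0], "turn": [0, 0, 0]}, {"travel": [0, -0.08, 0], "turn": [0, 0, 0]}])

```text
time: 45.9
position: [0.4989, 0.0014, 0.1903]
tool_rot: [0.067, -3.107, 0.005]
ft_force: [0.7, -0.4, 0.1]
grip_width: 0.519
grip_force: 0.0
```

```bash
python3 - <<'E'
from vis import *
for n in("top","scene"):
    im=ctrl.get_image(n);cv2.imwrite(f"pics/{n}9.png",im[:,:,::-1])
    if n=="top":
        o=cv2.resize(im[140:290,160:440],(800,428),interpolation=cv2.INTER_CUBIC)
cv2.imwrite("pics/end.png",o[:,:,::-1])
E
```

```text
(no output)
```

View pics/end.png

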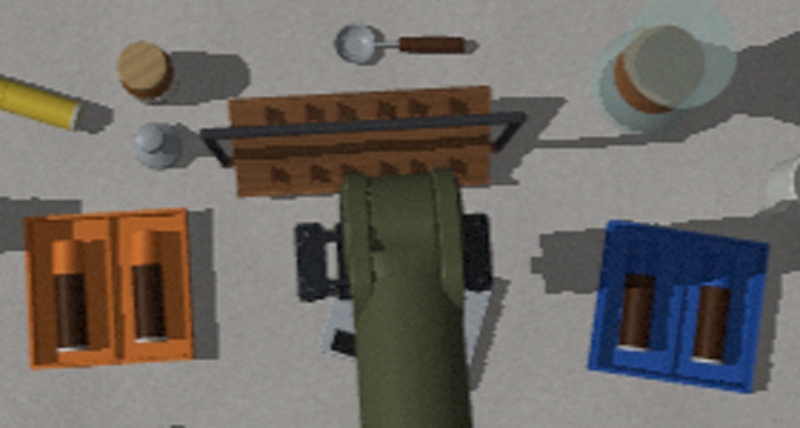

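View pics/scene9.png

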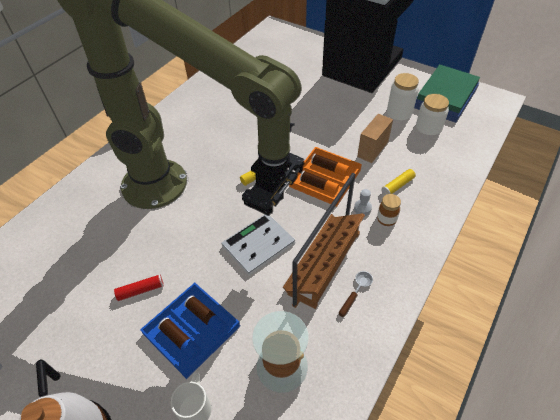

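The end pictures show the two orange-capped tubes lying flat, one per lane, in the orange tray at top (185,242) and (212,240). The two blue-capped tubes lie flat in the blue tray at top (383,248) and (409,253). The rack and scale are empty, the other things on the counter are unmoved, and the robot touches nothing.

```bash
python3 -c "
from bench import ctrl
print(ctrl.close_job())"
```

```text
the job is handed in; nothing more can be done
None
```

All four tubes are lying flat in the tray matching their cap colour, one per lane, each lowered to the tray floor before release; the last pictures show the other things on the counter unmoved, and the job is handed in at about 46 s.

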